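# Put the filter dishes away in the drying drawer

### The arm

A 6-joint arm with a two-finger parallel gripper is mounted at the origin on the work surface. World frame = base frame: x ahead of the robot, y to its left, z up, the work surface at z = 0. Lengths are in mm, angles in degrees, forces in N, time in s.
With the tool pointing down it reaches from about 300 to 850 mm from the base axis. Payload 4.2 kg.
Tool frame: the origin (TCP) lies midway between the tips of the shut fingers; the grasp point (between the pads) lies 19 mm behind it; z points along the fingers, y is the direction in which the jaws open and shut (so a half turn about z gives the same grasp; the last joint's range is limited). The gripper opens to 91 mm and grips with 3 to 60 N. Pads are 32 mm wide; open, the fingers measure 118 mm over their backs; the gripper's body (76 mm by 178 mm) begins 60 mm behind the grasp point.
Start: joints at [68.411, 18.312, 89.639, -0, 72.044, -1.146], TCP at [200.839, 538.805, 180.476] pointing down, gripper open.
Joint ranges: [-177.97, 177.97], [-48.28, 115.42], [12.27, 149.76], [-77.06, 257.06], [2.81, 150.46], [-146.56, 146.56]. Speed limits (degrees/s): [147.25, 147.25, 180, 180, 180, 180].

### API

Orientations are given as [roll, pitch, yaw] about the fixed x, y, z axes, in that order (R = Rz(yaw) Ry(pitch) Rx(roll)).
In Python, from workcell import * gives the robot as it stands.
- The arm moves only by the tool arm_command, never from a script. Its argument "deltas" is text: rows parted by semicolons, each of 7 numbers parted by spaces: the shift along the tool's x, y, z in mm, then the turn, a rotation vector about the tool's x, y, z in degrees, then the finger opening in mm, from 0 to 91.2. In form: x y z wx wy wz hand; .... A call has 1 to 5 rows; each row shifts and turns the commanded pose from where the row before left it, along the tool's axes as they then stand; what a row does not reach is not made up. A row lasts 1/8 s, in which the tool goes at most 62.5 mm and 10.7 degrees, less where a joint would pass 70% of its speed; a pose out of reach is approached as far as the arm can. A call is refused whole if a number of a shift passes 62.5 or a number of a turn 10.7, either way. A call with a gripper value outside its range is refused whole. The fingers move at their own pace and stop on an object; "force" is the grip in N (left out, the last holds). Time passes only in rows, so rows that do not move let the fingers close. It gives the time, the measured TCP pose, the force and the opening at its end, in the units of the state.
- state(): the state, without advancing time (a new reading comes with each control period).
- grab_frame(name): name is "scene" or "top" or "wrist"; returns the picture (384x512x3 uint8, red, green, blue); there is no depth.
- camera_model(name): a dict with "fx", "fy", "cx", "cy" (pixels), "k1" (the pictures are not rectified: a ray, as slopes to the right and down, at radius r is drawn at 1 + k1 r^2 times it, then the intrinsics apply), "rvec" (rotation vector, rad) and "tvec" (3), from world to camera coordinates, as OpenCV has them; the wrist camera has in their place "mount" (4x4, takes a point from camera to tool coordinates, whose origin is the TCP and whose axes are the flange's). Camera axes: x right, y down, z forward; pixel columns grow to the right and rows downward; lengths in mm; the calibration is good to about 2 mm. A picture is of the moment at which its call begins: read the wrist's pose just before it. camera_model takes no time and is no camera call.
- job_done(): hands the job in, once; it reports no verdict.
The state is a dict: "time_s": time; "qpos": joint angles; "qvel": joint speeds; "effort": joint torques, N m; "ee_pos": TCP position; "ee_rot": TCP orientation; "force": force on the tool from outside, world axes, zero at the start; "torque": the same for the moment, N m; "gripper_width": finger opening in mm.
Only numpy, scipy, OpenCV 4.12 (cv2) and the standard library are available. Lean on these libraries where they do the work, as an engineer would, in place of code of your own. Each camera call takes 0.05 s, during which the arm holds its last target. There are 200 camera calls.

### The job

Pull open the drawer of the low white drying cabinet, then use the lifting spatula to carry every filter-dish carrier on the bench into the drawer, each standing upright and flat on the drawer floor (any order, any place in the drawer). When all are in, push the drawer fully shut and stand the spatula back on its grey mat where it stood. The carriers are clean weighing samples: move them only with the spatula, never touch them with the gripper or arm, keep them level, and leave everything else on the bench where it is.

Things in the scene. Friction and masses are not known exactly. Their poses are not given: they have to be found in the camera images.
- carrier1: Dish carrier, 0.12 kg, 38 mm high: square deck 90 (x) x 92 (y) mm, 4 mm thick, a round clear dish (84 mm across, 10 mm high, white filter) fixed on top. Origin: centre of underside; z up; x along its two runners, 10 mm wide, 24 mm high, at y = +-41 mm, full length. Under the deck is a tunnel along x, 72 mm wide, 24 mm high, open at both ends. Two or three carriers are present.
- carrier2: Dish carrier exactly like carrier1.
- carrier3: Dish carrier exactly like carrier1.
- spatula: Lifting spatula, 0.22 kg, stands on its steel blade: 3 mm thick, 48 mm wide, x from -30 to +115 mm (tip). Origin: blade underside, below the grip; x to the tip, z up. Neck 28 (x) x 14 mm; grip block 50 (x) x 22 (y) mm, 55 to 103 mm high. Grip it from above across y, 78 mm up. A carrier rides well with its centre 68 mm ahead of the origin.
- spatula_home (a point): Home point of the spatula on its thin grey mat (200 x 100 mm), at bench level, 40 mm from the mat's centre along its length. The spatula's origin starts within 15 mm of it and must be within 50 mm of it at the end, any heading.
- drawer (a joint): Drawer slide: 0 m shut, 0.17 m fully open. It starts 0 to 30 mm open, stays where it is left, and slides with 2 to 4 N.
- drawer_handle (a point): Middle of the drawer's level steel bar handle: 140 mm long along y, 14 x 14 mm in section, centre 70 mm above the bench, 43 mm clear gap behind it to the drawer front; a stalk at y = +-64 mm carries it. The drawer opens along -x of this frame; z up. The fixed cabinet is 400 mm wide, 105 mm high; when shut its front edge is 64 mm behind the bar's centre line.
- drawer_in (a point): Centre of the drawer's inner floor, on the floor (14 mm above the bench), moves with the drawer, which opens along this frame's -x; y along its width, z up. Floor 360 mm (y) by 167 mm (x). The front rises 70 mm above it, the back wall 30 mm, the side lips at y = +-180 mm only 8 mm, so a blade 12 mm above the floor passes over them. Fully open, the whole floor is clear of the cabinet's top.
- bottle: Bystander: bottle 60 mm across, 150 mm high. Origin: centre of its underside.
- jar: Bystander: jar 72 mm across, 80 mm high. Origin: centre of its underside.
- petri1: Bystander: flat lidded petri dish 90 mm across, 15 mm high, no runners. Origin: centre of its underside.
- petri2: Bystander: petri dish like petri1.
- brush: Bystander: brush lying flat.
- beaker: Bystander: white open beaker 80 mm across, 90 mm high. Origin: centre of its underside.
There are look-alikes about, which are no part of the job. Several things have the shape of the spatula; the one meant has the colours described above. What is shaped like the carrier2 but red is not meant.

How it is judged (in metres and radians):
On the way, in this order (a step that is already met when the one before it is completed fails the run):
1. the drawer is pulled open (at least 130 mm) (value of joint drawer above 0.13 m), for 0.2 s.
2. every carrier present stands flat in the drawer, the spatula clear of them (x of carrier1 in the frame of drawer_in between -0.05 and 0.05 m and y of carrier1 in the frame of drawer_in between -0.145 and 0.145 m and z of carrier1 in the frame of drawer_in between -0.005 and 0.006 m and angle between each of carrier1, carrier2, carrier3's own z axis and vertical below 0.08 rad and linear speed of each of carrier1, carrier2, carrier3 below 0.03 m/s and x of carrier2 in the frame of drawer_in between -0.05 and 0.05 m and y of carrier2 in the frame of drawer_in between -0.145 and 0.145 m and z of carrier2 in the frame of drawer_in between -0.005 and 0.006 m and x of carrier3 in the frame of drawer_in between -0.05 and 0.05 m and y of carrier3 in the frame of drawer_in between -0.145 and 0.145 m and z of carrier3 in the frame of drawer_in between -0.005 and 0.006 m and contact force between spatula and carrier1 below 0.1 N and contact force between spatula and carrier2 below 0.1 N and contact force between spatula and carrier3 below 0.1 N), for 0.3 s.
At the end, for the whole second after the job is handed in: Every carrier present stands inside the drawer flat on its floor (within 6 mm of the floor, tilt under 0.08 rad), at rest; the drawer is shut to within 12 mm; the spatula stands on its blade with its origin within 50 mm of its home point on the grey mat, at rest (x of carrier1 in the frame of drawer_in between -0.05 and 0.05 m and y of carrier1 in the frame of drawer_in between -0.145 and 0.145 m and z of carrier1 in the frame of drawer_in between -0.005 and 0.006 m and angle between each of carrier1, carrier2, carrier3's own z axis and vertical below 0.08 rad and linear speed of each of carrier1, carrier2, carrier3 below 0.03 m/s and x of carrier2 in the frame of drawer_in between -0.05 and 0.05 m and y of carrier2 in the frame of drawer_in between -0.145 and 0.145 m and z of carrier2 in the frame of drawer_in between -0.005 and 0.006 m and x of carrier3 in the frame of drawer_in between -0.05 and 0.05 m and y of carrier3 in the frame of drawer_in between -0.145 and 0.145 m and z of carrier3 in the frame of drawer_in between -0.005 and 0.006 m and value of joint drawer below 0.012 m and horizontal distance between spatula and spatula_home below 0.05 m and angle between spatula's own z axis and vertical below 0.1 rad and height (world z) of spatula below 0.01 m and linear speed of spatula below 0.02 m/s); the robot touches nothing.
It fails at once if a carrier touched by the gripper or arm (contact force between any of the fingers, the arm and carrier1 above 1 N or contact force between any of the fingers, the arm and carrier2 above 1 N or contact force between any of the fingers, the arm and carrier3 above 1 N).
It fails at once if a carrier tipped by more than 0.7 rad (angle between any of carrier1, carrier2, carrier3's own z axis and vertical above 0.7 rad).
It fails at once if a bystander moved by more than 50 mm (distance of any of bottle, jar, petri1, petri2, brush, beaker from where it was at the start of the episode above 0.05 m).
Of carrier1, carrier2, carrier3 only 2 to 3 are there at a start; the rules pass over those that are not, and their reading is None.
At some moment in a run one of carrier1, carrier2, carrier3 may be knocked a few centimetres aside while the robot is not near it.
It also fails if it takes over 208 s, if anything falls off the work surface, if the arm or the gripper's body presses on something with over 40 N, if the wrist force passes 120 N, or if a joint passes its speed limit or range.

## Working session

There is one attempt and no reset: what is moved stays moved. The work goes in short steps, Python scripts to look and compute and a tool call to move; the robot and the scene stay as the last step left them, time stands still between calls to the robot, and variables do not carry over. Pictures are saved under pics/ and viewed, about 12 in all and at most 16, crops included, and the job is handed in when it is done.

Besides the shell and the picture viewer there is one more tool, called after "Emit:" as name(argument=value, ...) on one line, values as JSON. arm_command: Moves the arm, as the interface text tells. Its arguments: {"type":"object","properties":{"deltas":{"type":"string"},"force":{"type":"number"}},"required":["deltas"]}

```bash
mkdir -p pics; ls; python3 - <<'E'
from workcell import *
import cv2
for n in ("scene","top"):
    cv2.imwrite(f"pics/{n}0.png",cv2.resize(grab_frame(n)[:,:,::-1],(800,600),interpolation=cv2.INTER_CUBIC))
    print(camera_model(n))
print(camera_model("wrist"));print(state())
E
```

```text
pics
{'fx': 406.58692468711587, 'fy': 406.58692468711587, 'cx': 254.96437383671548, 'cy': 191.32528008391392, 'k1': -0.14880427902851331, 'rvec': array([ 2.13882574,  1.38809387, -0.47549888]), 'tvec': array([-257.35109917, -340.11897727, 1722.03968106])}
{'fx': 373.49006049726506, 'fy': 373.49006049726506, 'cx': 253.0763349042326, 'cy': 191.7610092603941, 'k1': -0.026064915231392947, 'rvec': array([ 2.17476165, -2.12029849,  0.16871408]), 'tvec': array([  12.08349972,  565.54945441, 1401.03821929])}
{'fx': 270.6321264162399, 'fy': 270.6321264162399, 'cx': 252.76650458499807, 'cy': 191.29080304810608, 'k1': 0.001420682012055638, 'mount': array([[ 3.45974100e-05, -9.60518817e-01, -2.78215028e-01,
         7.90921876e+01],
       [ 9.99999782e-01, -1.50094086e-04,  6.42544718e-04,
        -6.46098461e-02],
       [-6.58934722e-04, -2.78214990e-01,  9.60518602e-01,
        -2.04452997e+02],
       [ 0.00000000e+00,  0.00000000e+00,  0.00000000e+00,
         1.00000000e+00]])}
{'time_s': 0.1, 'qpos': array([ 6.84130880e+01,  1.83474143e+01,  8.96976429e+01,  1.88211445e-04,
        7.20430049e+01, -1.14570659e+00]), 'qvel': array([ 0.00585657, -0.20993118, -0.12976815,  0.06660678,  0.08271072,
       -0.0981355 ]), 'effort': array([-9.45655620e-05, -4.13331199e+01, -2.32511687e+01,  7.28931092e-02,
        4.21202474e-02, -6.50489096e-05]), 'ee_pos': array([200.63474522, 538.34450903, 179.72205069]), 'ee_rot': array([-1.79911959e+02, -1.93972151e-03,  1.59558735e+02]), 'force': array([0.40607851, 0.19676385, 0.2505946 ]), 'torque': array([-0.04258716, -0.02975242, -0.01549912]), 'gripper_width': 90.99178533817695}
```

View pics/top0.png

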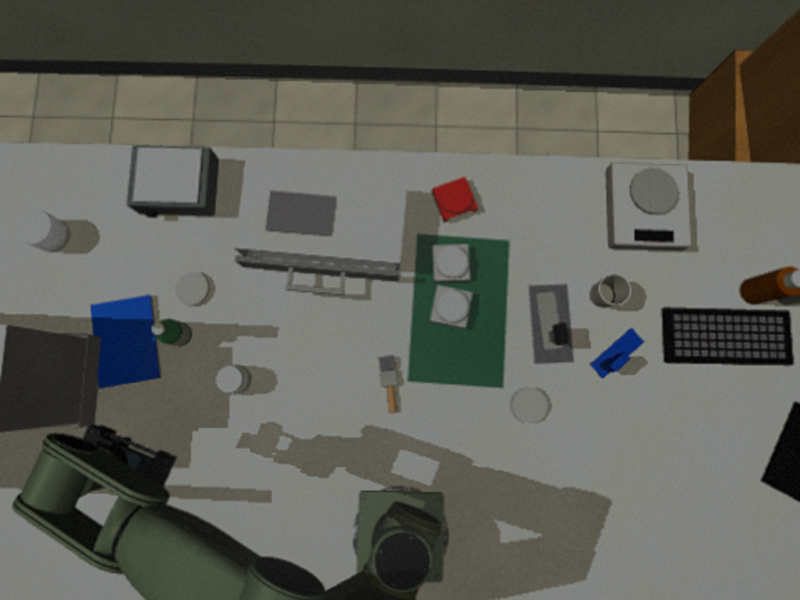

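View pics/scene0.png

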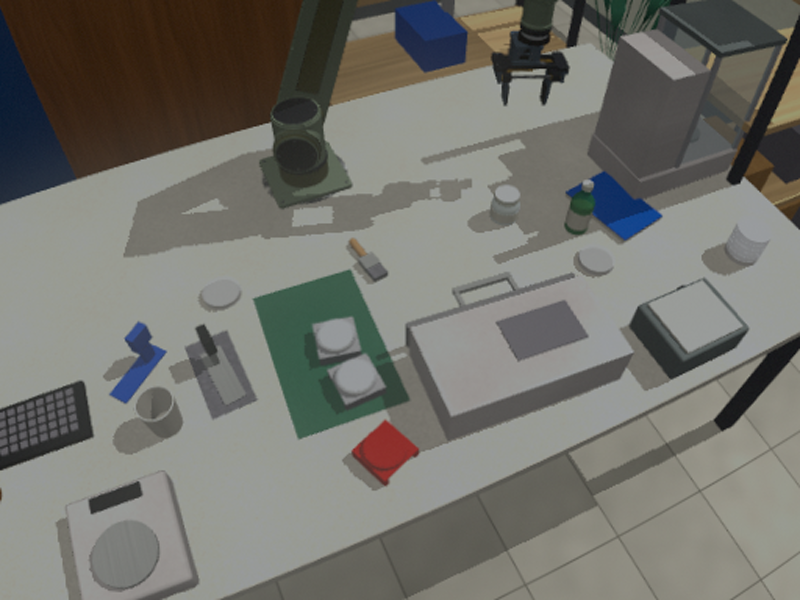

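The top view shows:
- **Cabinet:** the handle faces the robot at (315,285).
- **Carriers:** white ones at (452,262) and (452,306). The red look-alike is at (455,199), and the petri dishes at (193,289) and (530,405) are not carriers.
- **Spatula:** steel and black on the grey mat at (550,325). The blue decoy is at (615,352).

```bash
cat > h.py <<'E'
from workcell import *
import numpy as np, cv2
from scipy.spatial.transform import Rotation as R
def pose():
    s=state(); return np.array(s["ee_pos"]),R.from_euler("xyz",s["ee_rot"],degrees=True).as_matrix(),s
def cam(n,P=None):
    m=camera_model(n)
    if n=="wrist":
        p,r,_=P if P else pose(); M=m["mount"]; Rc=r@M[:3,:3]; c=r@M[:3,3]+p   # cam->world
    else:
        Rc=cv2.Rodrigues(m["rvec"])[0].T; c=-Rc@m["tvec"]
    return m,Rc,c
def cast(n,uv,z,P=None):
    m,Rc,c=cam(n,P); K=np.array([[m["fx"],0,m["cx"]],[0,m["fy"],m["cy"]],[0,0,1]])
    q=cv2.undistortPoints(np.array(uv,float).reshape(-1,1,2),K,np.array([m["k1"],0,0,0,0.])).reshape(-1,2)
    d=np.c_[q,np.ones(len(q))]@Rc.T
    return c+d*((z-c[2])/d[:,2])[:,None]
def proj(n,X,P=None):
    m,Rc,c=cam(n,P); K=np.array([[m["fx"],0,m["cx"]],[0,m["fy"],m["cy"]],[0,0,1]])
    Y=(np.atleast_2d(X)-c)@Rc
    return cv2.projectPoints(Y,np.zeros(3),np.zeros(3),K,np.array([m["k1"],0,0,0,0.]))[0].reshape(-1,2)
def go(pos,yaw=None,rpy0=(180,0)):
    """shift in tool axes + turn needed from present pose to pointing-down pose with tool yaw"""
    p,r,_=pose()
    t=r.T@(np.array(pos,float)-p)
    w=np.zeros(3)
    if yaw is not None:
        w=R.from_matrix(r.T@R.from_euler("xyz",[180,0,yaw],degrees=True).as_matrix()).as_rotvec(degrees=True)
    n=np.round(max(np.abs(t).max()/62.5,np.abs(w).max()/10.7),2)
    print("shift",t.round(1),"turn",w.round(1),"minrows",n)
def snap(n,f,crop=None,size=(800,600)):
    P=pose(); im=grab_frame(n)[:,:,::-1].copy()
    np.save(f"pics/{f}.npy",im)
    o=im if crop is None else im[crop[1]:crop[3],crop[0]:crop[2]]
    s=min(size[0]/o.shape[1],size[1]/o.shape[0])
    cv2.imwrite(f"pics/{f}.png",cv2.resize(o,None,fx=s,fy=s,interpolation=cv2.INTER_CUBIC))
    return im,P
E
python3 - <<'E'
from h import *
k=1.5625
for nm,n,uv,z in [("handle","top",(315,288),70),("handle s","scene",(483,287),70),("carA","top",(452,262),38),("carA s","scene",(355,377),38),("carB","top",(453,306),38),("carB s","scene",(335,335),38),("grip","top",(560,333),103),("grip s","scene",(203,328),103),("mat","top",(551,324),0),("mat s","scene",(221,375),0),("cabcornerR","top",(402,275),105),("red","top",(455,199),38),("red s","scene",(385,452),20),("brush","top",(390,380),10),("bottle","top",(237,378),60),("green","top",(160,330),140),("petri2","top",(193,289),15),("cab0","scene",(408,328),105),("cab1","scene",(460,415),105),("cab2","scene",(575,278),105)]:
    print(nm,cast(n,[(uv[0]/k,uv[1]/k)],z)[0].round(0))
go((520,-50,330),90)
go((520,-50,330),180)
E
```

```text
handle [584. 223.  70.]
handle s [592. 221.  70.]
carA [ 665. -113.   38.]
carA s [ 672. -114.   38.]
carB [ 553. -117.   38.]
carB s [ 558. -115.   38.]
grip [ 486. -363.  103.]
grip s [ 476. -369.  103.]
mat [ 519. -371.    0.]
mat s [ 531. -368.    0.]
cabcornerR [615.  13. 105.]
red [ 829. -119.   38.]
red s [ 840. -120.   20.]
brush [368.  35.  10.]
bottle [363. 401.  60.]
green [466. 563. 140.]
petri2 [583. 538.  15.]
cab0 [647.  15. 105.]
cab1 [864.  21. 105.]
cab2 [675. 400. 105.]
shift [-504.7 -440.  -149.6] turn [-0.1  0.1 69.6] minrows 8.08
shift [-504.7 -440.  -149.6] turn [ -0.1  -0.  -20.4] minrows 8.08
```

```bash
python3 - <<'E'
from h import *
go((560,-80,330))
E
```

```text
shift [-552.7 -454.1 -149.6] turn [0. 0. 0.] minrows 8.84
```

Emit:
arm_command(deltas="0 0 -50 0 0 0 90; 0 0 -50 0 0 0 90; 0 0 -50 0 0 0 90")

```text
time_s: 0.48
ee_pos: [200.7, 538.4, 331.5]
ee_rot: [-179.9, -0.0, 159.6]
force: [-0.5, -0.2, -0.1]
gripper_width: 89.9
```

Emit:
arm_command(deltas="-46 -38 0 0 0 0 90;-46 -38 0 0 0 0 90;-46 -38 0 0 0 0 90;-46 -38 0 0 0 0 90;-46 -38 0 0 0 0 90")

```text
time_s: 1.1
ee_pos: [350.5, 278.6, 330.2]
ee_rot: [-180.0, 0.0, 159.6]
force: [1.1, -0.1, 0.1]
gripper_width: 90.0
```

Emit:
arm_command(deltas="-46 -38 0 0 0 0 90;-46 -38 0 0 0 0 90;-46 -38 0 0 0 0 90;-46 -38 0 0 0 0 90;-46 -38 0 0 0 0 90")

```text
time_s: 1.72
ee_pos: [499.6, 20.2, 330.2]
ee_rot: [180.0, -0.0, 159.5]
force: [0.5, 0.4, 0.2]
gripper_width: 89.7
```

Emit:
arm_command(deltas="-46 -38 0 0 0 0 90;-46 -38 0 0 0 0 90;0 0 0 0 0 10 90;0 0 0 0 0 10 90;0 0 0 0 0 10 90")

```text
time_s: 2.35
ee_pos: [558.7, -81.6, 329.7]
ee_rot: [-180.0, -0.1, 129.2]
force: [0.0, 0.1, -0.1]
gripper_width: 90.0
```

Emit:
arm_command(deltas="0 0 0 0 0 10 90;0 0 0 0 0 10 90;0 0 0 0 0 10 90;0 0 0 0 0 10 90;0 0 0 0 0 0 90")

```text
time_s: 2.98
ee_pos: [558.6, -81.3, 330.0]
ee_rot: [-179.9, -0.0, 89.7]
force: [0.1, 0.2, -0.1]
gripper_width: 90.3
```

```bash
python3 - <<'E'
from h import *
im,P=snap("wrist","w1"); print(P[0],P[2]["ee_rot"],P[2]["qpos"].round(0),P[2]["time_s"])
E
```

```text
[558.63237347 -81.27463911 329.98674412] [-1.79948380e+02 -1.28189003e-02  8.96731763e+01] [-9. 14. 74.  0. 92. -9.] 2.975
```

View pics/w1.png

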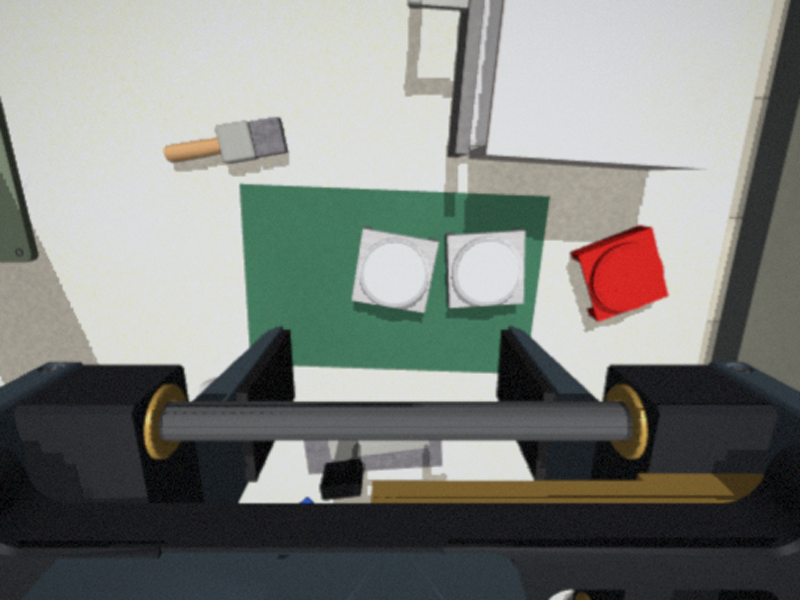

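The wrist view shows the two carriers at (395,270) and (486,270), the red look-alike at (620,275), and the cabinet with its drawer slightly open at top right. I'll fit the deck corners and crop close to find the tunnel direction and check the spatula.

```bash
python3 - <<'E'
from h import *
w=np.load("pics/w1.npy"); P=pose()
s=grab_frame("scene")[:,:,::-1].copy(); np.save("pics/s1.npy",s)
a=cv2.resize(s[190:270,100:180+90][:, :],None,fx=4,fy=4,interpolation=cv2.INTER_CUBIC)  # 80x170
b=cv2.resize(w[138:208,215:355],None,fx=4.857,fy=4.857,interpolation=cv2.INTER_CUBIC)
b=b[:, :680]
o=np.vstack([a,b[:, :a.shape[1]]] ); o=o[:600]; cv2.imwrite("pics/c1.png",o); print(o.shape)
# non-green blobs on the green mat
hsv=cv2.cvtColor(w,cv2.COLOR_BGR2HSV)
g=cv2.inRange(hsv,(60,80,20),(95,255,255))
cs,_=cv2.findContours(255-g,cv2.RETR_LIST,cv2.CHAIN_APPROX_NONE)
for c in cs:
    A=cv2.contourArea(c)
    if 1500<A<5000:
        r=cv2.minAreaRect(c); 
        box=cast("wrist",cv2.boxPoints(r),28,P)
        e=box[1]-box[0]; f=box[2]-box[1]
        print(r, box.mean(0).round(1),np.degrees(np.arctan2(e[1],e[0])).round(1),np.linalg.norm(e).round(1),np.linalg.norm(f).round(1))
E
```

```text
(600, 680, 3)
((311.04248046875, 171.51905822753906), (49.66523742675781, 51.91328811645508), 87.61405944824219) [ 669.3 -111.2   28. ] 2.1 96.3 97.1
((252.069091796875, 172.6149444580078), (50.52592468261719, 49.036895751953125), 10.17551040649414) [ 556.8 -112.8   28. ] 78.3 95.2 94.2
```

View pics/c1.png

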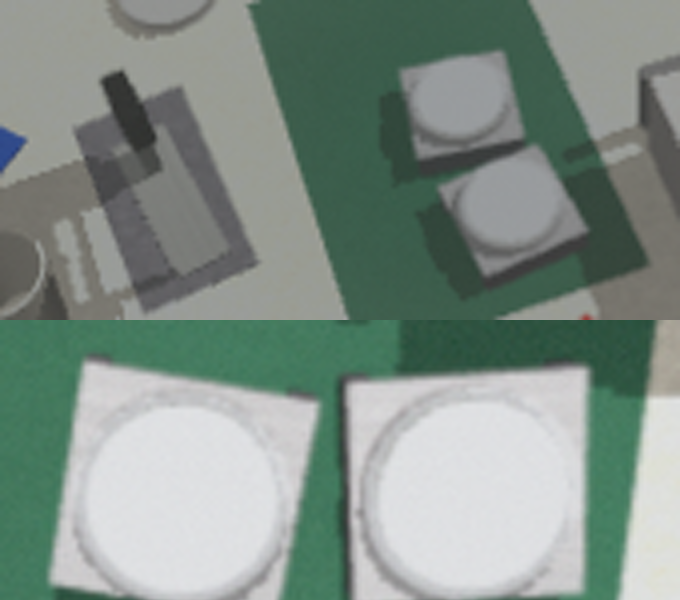

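The crops show runner stubs on the +y faces and solid runner sides towards +x, so both tunnels run about along y, at headings of about 92° and 78°. The spatula on the grey mat is the steel and black one. Next I'll open the drawer, starting with a look from above the handle.

Emit:
arm_command(deltas="50 0 0 0 0 0 90;60 0 0 0 0 0 90;60 0 0 0 0 0 90;60 0 0 0 0 0 90;0 0 0 0 0 0 90")

```text
time_s: 3.7
ee_pos: [560.1, 152.5, 329.8]
ee_rot: [-179.9, -0.1, 90.0]
force: [0.4, -0.4, -0.3]
gripper_width: 90.2
```

```bash
python3 - <<'E'
from h import *
im,P=snap("wrist","w2"); print(P[0],P[2]["ee_rot"])
E
```

```text
[560.12799941 152.50714351 329.81330663] [-1.79943957e+02 -5.08762052e-02  9.00048378e+01]
```

View pics/w2.png

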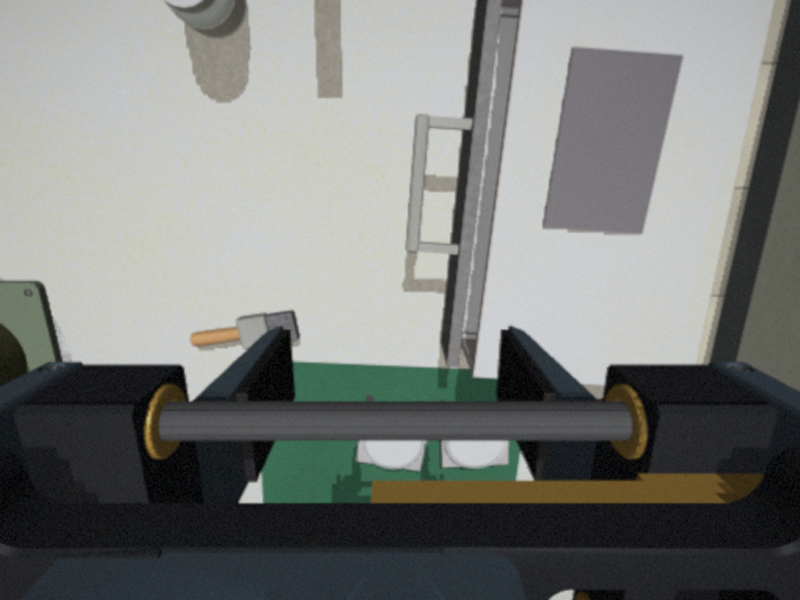

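The bar runs from (421,115) to (412,250). The cabinet's front top edge runs from (520,0) to (477,377), and the drawer is slightly open.

```bash
python3 - <<'E'
from h import *
P=pose();k=1.5625
b=cast("wrist",np.array([(422,115),(412,251)])/k,77,P); c=cast("wrist",np.array([(519,10),(477,377)])/k,105,P); d=cast("wrist",np.array([(474,0),(446,363)])/k,84,P)
for q in (b,c,d): print(q.round(1),q.mean(0).round(1),np.degrees(np.arctan2(*(q[0]-q[1])[[1,0]])).round(2),np.linalg.norm(q[0]-q[1]).round(1))
print(cast("wrist",np.array([(395,455),(473,455)])/k,38,P).round(0))
m=b.mean(0); go((m[0],m[1],330),93)
E
```

```text
[[587.3 288.   77. ]
 [578.5 151.   77. ]] [582.9 219.5  77. ] 86.32 137.3
[[669.9 369.7 105. ]
 [651.1  13.8 105. ]] [660.5 191.8 105. ] 86.99 356.5
[[633.2 384.7  84. ]
 [618.7  21.2  84. ]] [626. 203.  84.] 87.72 363.9
[[ 559. -137.   38.]
 [ 666. -137.   38.]]
shift [69.4 22.4 -0.1] turn [-0.   0.  -3.2] minrows 1.11
```

Emit:
arm_command(deltas="33 11.5 0 0 0 0 45;34 11.5 0 0 0 3 45;0 0 50 0 0 0 45;0 0 50 0 0 0 45;0 0 50 0 0 0 45")

```text
time_s: 4.38
ee_pos: [584.4, 213.7, 179.2]
ee_rot: [180.0, 0.0, 86.5]
force: [0.4, 0.2, 0.5]
gripper_width: 45.7
```

```bash
python3 - <<'E'
from h import *
P=pose();print(P[0],P[2]["ee_rot"],P[2]["gripper_width"]); go((583,219.5,56),87)
E
```

```text
[584.41894814 213.65898202 179.16573555] [1.79957246e+02 2.23294817e-02 8.65282815e+01] 45.72094328732832
shift [  5.8  -1.9 123.2] turn [ 0.   0.  -0.5] minrows 1.97
```

Emit:
arm_command(deltas="6 -2 30 0 0 -0.5 45;0 0 35 0 0 0 45;0 0 35 0 0 0 45;0 0 23 0 0 0 45;0 0 0 0 0 0 45")

```text
time_s: 5.0
ee_pos: [581.4, 219.5, 55.7]
ee_rot: [-179.8, 0.1, 87.0]
force: [0.4, 0.0, 1.1]
gripper_width: 44.9
```

Emit:
arm_command(deltas="0 0 0 0 0 0 10;0 0 0 0 0 0 10;0 0 0 0 0 0 10;0 0 0 0 0 0 10;0 0 0 0 0 0 10", force=15)

```text
time_s: 5.62
ee_pos: [582.5, 221.8, 57.6]
ee_rot: [180.0, -0.0, 87.1]
force: [-0.0, 0.3, 0.4]
gripper_width: 10.2
```

The fingers closed to 10.2 mm, which is less than the 14 mm bar, so I missed it. I'll look.

```bash
python3 - <<'E'
from h import *
im,P=snap("scene","s2",(230,110,420,250)); print(P[0],P[2]["gripper_width"],P[2]["force"])
E
```

```text
[582.48123885 221.76485301  57.64518835] 10.241229181932555 [-0.00400385  0.33580647  0.40297109]
```

View pics/s2.png

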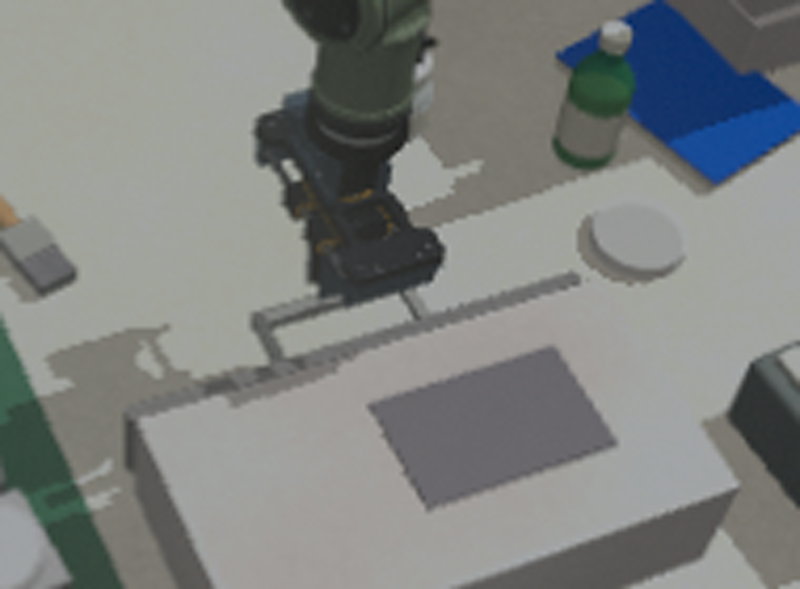

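Emit:
arm_command(deltas="0 0 0 0 0 0 0;0 0 0 0 0 0 0;0 0 0 0 0 0 0;0 0 0 0 0 0 0")

```text
time_s: 6.18
ee_pos: [582.5, 221.7, 57.5]
ee_rot: [180.0, -0.0, 87.1]
force: [-0.0, -0.7, -0.1]
gripper_width: 0.5
```

```bash
python3 - <<'E'
from h import *
s=800/190
print(cast("scene",[(230+258/s,110+318/s)],77), cast("scene",[(230+258/s,110+318/s)],63))
print(proj("scene",[(582,222,57),(583,150,77),(578.5,151,77),(587,288,77)])-[230,110], (proj("scene",[(582,222,57),(578.5,151,77),(587,288,77),(651,14,105)])-[230,110])*s)
P=pose();k=1/1.5625; w=np.load("pics/w2.npy")
s0=np.load("pics/s1.npy")
cv2.imwrite("pics/s3.png",cv2.resize(s0[160:220,270:370],None,fx=8,fy=8,interpolation=cv2.INTER_CUBIC))
E
```

```text
[[579.47481197 158.51724195  77.        ]] [[569.94325657 164.48990151  63.        ]]
[[77.47506491 73.80090603]
 [59.50936787 77.07432172]
 [59.16950916 76.02717489]
 [95.39525543 65.18496594]] [[326.2107996  310.74065697]
 [249.13477541 320.11442057]
 [401.66423338 274.46301448]
 [132.03352171 424.79773185]]
```

View pics/s3.png

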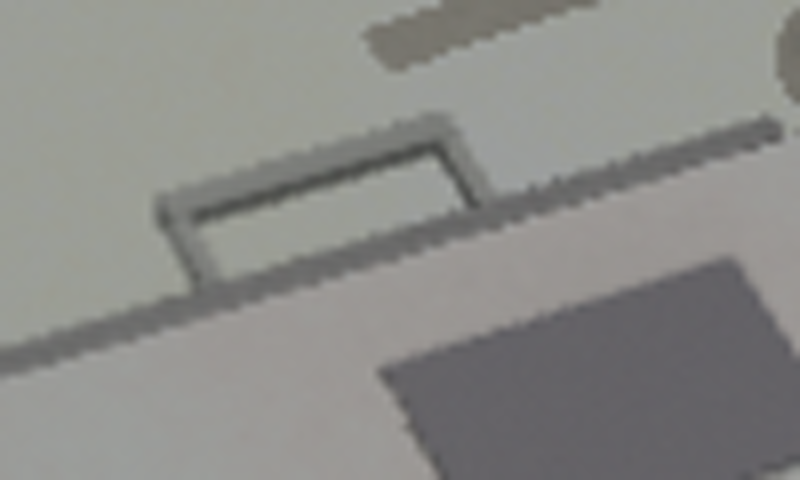

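```bash
python3 - <<'E'
from h import *
im,P=snap("wrist","w3",(150,100,400,384)); print(P[0],P[2]["gripper_width"],P[2]["force"])
E
```

```text
[582.48620943 221.65788625  57.47777273] 0.4931868952744752 [-0.00386793 -0.70048677 -0.05702936]
```

View pics/w3.png

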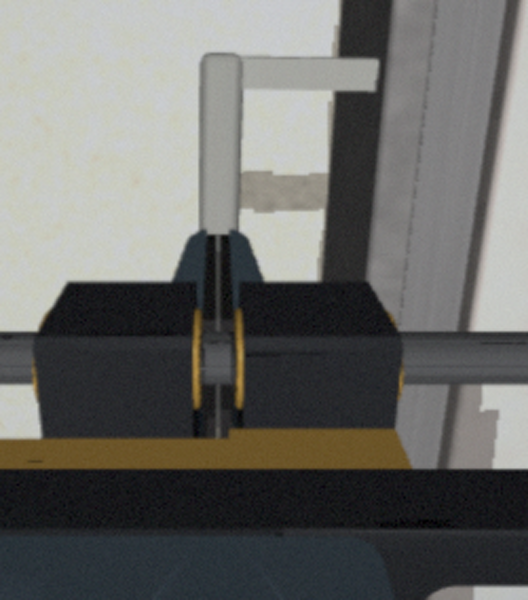

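```bash
python3 - <<'E'
from h import *
s=800/190
X=[(582,222,57),(582,222,77),(582,222,136),(671,184,136),(671,260,136),(493,222,136)]
print(((proj("scene",X)-[230,110])*s).round(0))
p,r,st=pose()
# brightness profile across bar in w3 & edges
w=np.load("pics/w3.npy").astype(int).sum(2)
for v in (140,165,190): print(v,w[v,235:275])
print(proj("wrist",[(582.5,221.7,57.5),(587.5,290,77),(587.5,290,70),(584,240,77)]))
print(st["qpos"],st["effort"])
E
```

```text
[[326. 311.]
 [329. 295.]
 [336. 248.]
 [349. 345.]
 [435. 313.]
 [284. 173.]]
140 [600 598 590 593 600 600 600 598 589 461 367 387 416 456 461 472 466 472
 471 468 469 469 466 461 463 458 439 399 380 409 472 485 490 500 493 488
 498 501 494 492]
165 [599 600 594 601 596 599 591 594 580 431 376 394 423 467 472 467 462 458
 468 464 457 466 456 466 463 446 412 369 324 464 573 596 606 612 601 599
 605 604 606 606]
190 [607 602 606 604 611 602 595 591 579 412 361 406 442 465 469 467 457 465
 467 460 467 465 466 457 457 428 389 337 311 379 424 411 405 419 411 426
 429 434 437 439]
[[253.12184872 214.76759019]
 [255.4359784  129.16214419]
 [255.33717176 128.58585837]
 [253.9511886  200.63183111]]
[1.97743869e+01 2.80569627e+01 9.28704985e+01 5.13351091e-03
 5.90679240e+01 2.27155090e+01] [ 2.37982968e-03 -4.75705755e+01 -2.06122184e+01  7.36545562e-02
  3.98727221e-03 -1.16393406e-05]
```

Emit:
arm_command(deltas="0 0 3 0 0 0 0;0 0 3 0 0 0 0;0 0 0 0 0 0 0")

```text
time_s: 6.6
ee_pos: [582.1, 221.5, 51.0]
ee_rot: [-180.0, 0.0, 87.1]
force: [-0.3, -1.0, 0.3]
gripper_width: 0.5
```

Emit:
arm_command(deltas="0 -5 0 0 0 0 0;0 -5 0 0 0 0 0;0 -5 0 0 0 0 0;0 0 0 0 0 0 0")

```text
time_s: 7.1
ee_pos: [567.0, 222.5, 51.6]
ee_rot: [-180.0, -0.0, 87.1]
force: [-0.0, -0.5, -0.4]
gripper_width: 0.5
```

```bash
python3 - <<'E'
from h import *
im,P=snap("wrist","w4",(150,100,400,384)); print(P[0],P[2]["force"])
w=im.astype(int).sum(2)
for v in (140,165,190): print(v,w[v,235:285])
E
```

```text
[566.99319119 222.47787599  51.61316202] [-0.0272039  -0.45067297 -0.39249026]
140 [620 620 630 619 626 610 617 618 614 617 617 622 619 624 629 624 620 619
 623 627 619 622 626 620 622 620 624 623 622 619 625 594 387 298 368 415
 457 485 491 487 494 484 488 492 487 485 480 470 486 490]
165 [630 628 619 628 626 622 626 628 619 625 616 622 628 628 630 622 623 624
 618 622 622 628 624 627 620 621 616 605 619 617 591 398 278 361 412 446
 477 491 490 493 484 487 489 483 492 492 490 483 480 448]
190 [623 622 622 624 614 618 618 617 620 622 629 619 623 631 619 628 621 629
 632 625 629 621 625 629 623 626 631 625 610 495 327 270 347 405 443 476
 477 493 488 487 487 492 485 485 484 490 482 470 447 390]
```

View pics/w4.png

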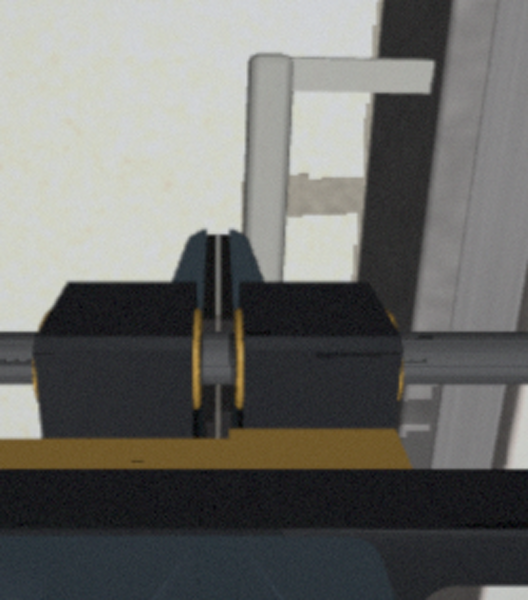

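Emit:
arm_command(deltas="0 -25 0 0 0 0 0;0 0 10 0 0 0 0;0 0 10 0 0 0 0;0 0 0 0 0 0 0")

```text
time_s: 7.65
ee_pos: [542.5, 223.4, 30.1]
ee_rot: [-179.9, 0.0, 87.0]
force: [0.1, -0.8, 0.4]
gripper_width: 0.5
```

```bash
python3 - <<'E'
from h import *
im,P=snap("scene","s4",(260,140,360,215)); print(P[0],P[2]["force"])
t=P[0]; print((proj("scene",[t,t+[0,0,20],t+[0,0,79]])-[260,140])*8)
E
```

```text
[542.4506907  223.39210793  30.14842171] [ 0.1230556  -0.75435507  0.36108342]
[[334.25604962 323.97353602]
 [338.27447889 295.36414794]
 [350.59821376 207.23989498]]
```

View pics/s4.png

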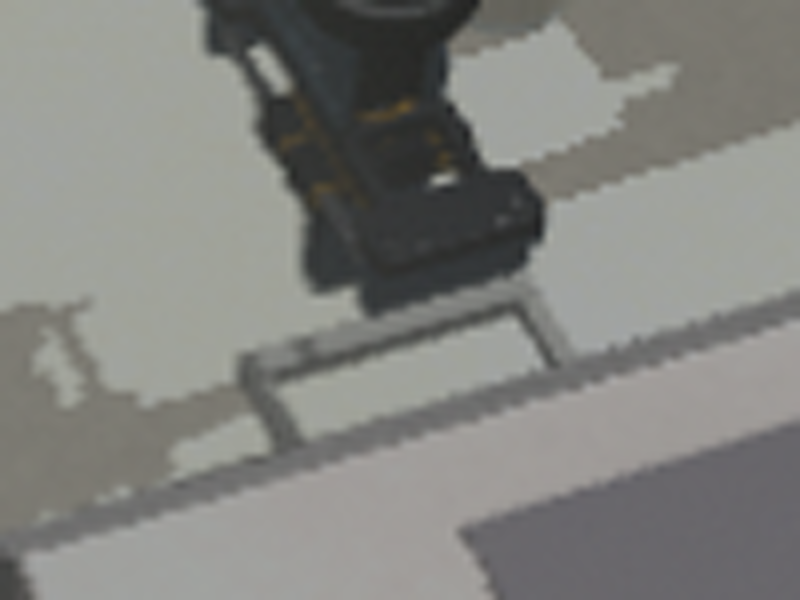

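Emit:
arm_command(deltas="0 -30 0 0 0 0 0;0 0 8 0 0 0 0;0 0 6 0 0 0 0;0 0 4 0 0 0 0;0 0 0 0 0 0 0")

```text
time_s: 8.32
ee_pos: [512.9, 225.2, 13.0]
ee_rot: [-180.0, 0.0, 87.0]
force: [-0.3, -0.4, -0.6]
gripper_width: 0.6
```

Emit:
arm_command(deltas="0 0 2 0 0 0 0;0 0 2 0 0 0 0;0 0 2 0 0 0 0;0 0 0 0 0 0 0")

```text
time_s: 8.82
ee_pos: [512.4, 225.2, 7.3]
ee_rot: [-180.0, 0.0, 87.1]
force: [-0.4, -0.5, -0.4]
gripper_width: 0.4
```

Emit:
arm_command(deltas="0 0 2 0 0 0 0;0 0 2 0 0 0 0;0 0 2 0 0 0 0;0 0 0 0 0 0 0")

```text
time_s: 9.32
ee_pos: [512.4, 225.2, 1.2]
ee_rot: [-180.0, 0.0, 87.1]
force: [-0.3, 0.6, -0.1]
gripper_width: 0.5
```

Emit:
arm_command(deltas="0 0 2 0 0 0 0;0 0 2 0 0 0 0;0 0 0 0 0 0 0")

```text
time_s: 9.7
ee_pos: [512.4, 225.2, -2.8]
ee_rot: [-180.0, 0.0, 87.1]
force: [0.7, -0.4, -0.0]
gripper_width: 0.6
```

The measured z is already below the bench with no contact, so the reported height is biased. I'll keep probing gently until I touch.

Emit:
arm_command(deltas="0 0 2 0 0 0 0;0 0 2 0 0 0 0;0 0 2 0 0 0 0;0 0 0 0 0 0 0")

```text
time_s: 10.2
ee_pos: [512.4, 225.2, -8.8]
ee_rot: [-180.0, 0.0, 87.1]
force: [-0.4, -0.2, 1.7]
gripper_width: 0.4
```

Emit:
arm_command(deltas="0 0 2 0 0 0 0;0 0 2 0 0 0 0;0 0 0 0 0 0 0")

```text
time_s: 10.58
ee_pos: [512.4, 225.2, -12.8]
ee_rot: [-180.0, 0.0, 87.1]
force: [-0.5, -0.3, 0.2]
gripper_width: 0.4
```

Emit:
arm_command(deltas="0 0 2 0 0 0 0;0 0 2 0 0 0 0;0 0 0 0 0 0 0")

```text
time_s: 10.95
ee_pos: [512.4, 225.2, -16.7]
ee_rot: [-180.0, 0.0, 87.1]
force: [-0.1, 0.1, 0.5]
gripper_width: 0.8
```

Emit:
arm_command(deltas="0 0 2 0 0 0 0;0 0 0 0 0 0 0")

```text
time_s: 11.2
ee_pos: [512.4, 225.2, -18.7]
ee_rot: [-180.0, 0.0, 87.1]
force: [0.4, 0.1, 0.0]
gripper_width: 0.3
```

Emit:
arm_command(deltas="0 0 2 0 0 0 0;0 0 0 0 0 0 0")

```text
time_s: 11.45
ee_pos: [512.5, 225.2, -20.7]
ee_rot: [-180.0, 0.0, 87.1]
force: [-1.0, 0.4, -0.1]
gripper_width: 0.3
```

Emit:
arm_command(deltas="0 0 2 0 0 0 0;0 0 0 0 0 0 0")

```text
time_s: 11.7
ee_pos: [512.4, 225.2, -22.7]
ee_rot: [-180.0, 0.0, 87.1]
force: [-0.2, -0.2, -0.6]
gripper_width: 0.3
```

Emit:
arm_command(deltas="0 0 2 0 0 0 0;0 0 0 0 0 0 0")

```text
time_s: 11.95
ee_pos: [512.4, 225.2, -24.7]
ee_rot: [-180.0, 0.0, 87.1]
force: [0.2, -0.5, 0.1]
gripper_width: 0.5
```

Emit:
arm_command(deltas="0 0 2 0 0 0 0;0 0 0 0 0 0 0")

```text
time_s: 12.2
ee_pos: [512.4, 225.2, -26.7]
ee_rot: [-180.0, 0.0, 87.1]
force: [0.4, -0.3, -0.3]
gripper_width: 0.5
```

```bash
python3 - <<'E'
from h import *
im=grab_frame("scene")[:,:,::-1].copy(); P=pose(); w=grab_frame("wrist")[:,:,::-1].copy(); np.save("pics/w5.npy",w)
a=cv2.resize(im[140:215,260:360],(400,300),interpolation=cv2.INTER_CUBIC); b=cv2.resize(w,(400,300))
cv2.imwrite("pics/c5.png",np.hstack([a,b]))
t=P[0]; print((proj("scene",[t,t+[0,0,27],t+[0,0,40],t+[0,0,60]])-[260,140])*4)
s=P[2]; print(s["qpos"],s["effort"],s["torque"])
E
```

```text
[[148.33127158 177.16425982]
 [150.68116709 158.79151691]
 [151.8341209  149.75872831]
 [153.63588663 135.61843208]]
[2.25421215e+01 2.89220993e+01 1.06717227e+02 6.95379132e-03
 4.43662373e+01 2.54818568e+01] [ 1.09499677e-03 -4.40193951e+01 -1.63229030e+01  5.96481026e-02
  5.21889488e-04 -1.49346456e-04] [-0.07129358  0.07050213  0.04159639]
```

View pics/c5.png

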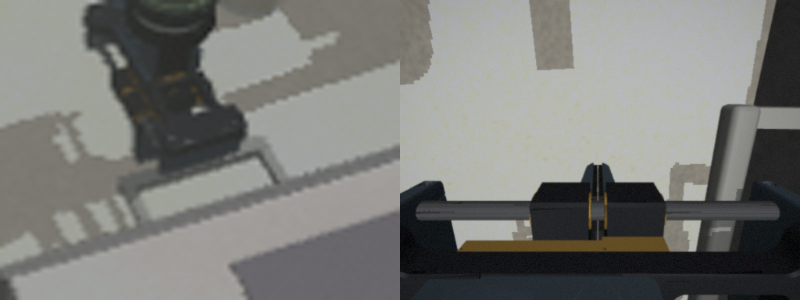

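```bash
python3 - <<'E'
from h import *
k=1.5625
W=np.array([(240,185),(549,197),(250,367),(533,373),(281,117),(288,152)])/k
T=np.array([(409,381),(417,235),(503,387),(509,240),(380,357),(396,357)])/k
S=np.array([(352,271),(409,403),(254,297),(299,436)])/k
X=cast("top",T,0); X[4:]=cast("top",T[4:],8)
print("top",X.round(0).tolist()); print("scene",cast("scene",S,0).round(0).tolist())
p=np.array([558.63,-81.27,329.99]); r=R.from_euler("xyz",[-179.948,-0.013,89.673],degrees=True).as_matrix()
P=(p,r,None); print("wrist",cast("wrist",W,0,P).round(0).tolist())
m=camera_model("wrist"); K=np.array([[m["fx"],0,m["cx"]],[0,m["fy"],m["cy"]],[0,0,1]])
ok,rv,tv=cv2.solvePnP(X,W,K,np.array([m["k1"],0,0,0,0.]))
Rc=cv2.Rodrigues(rv)[0].T; c=-Rc@tv.ravel(); M=m["mount"]
rt=Rc@M[:3,:3].T; print("PnP tcp",c-rt@M[:3,3],R.from_matrix(rt).as_euler("xyz",degrees=True))
E
```

```text
top [[367.0, -13.0, 0.0], [742.0, -26.0, 0.0], [358.0, -248.0, 0.0], [735.0, -264.0, 0.0], [424.0, 61.0, 8.0], [425.0, 21.0, 8.0]]
scene [[376.0, -6.0, 0.0], [752.0, -29.0, 0.0], [356.0, -244.0, 0.0], [731.0, -260.0, 0.0]]
wrist [[369.0, -11.0, 0.0], [748.0, -27.0, 0.0], [357.0, -254.0, 0.0], [748.0, -265.0, 0.0], [426.0, 65.0, 0.0], [431.0, 27.0, 0.0]]
PnP tcp [539.93262741 -93.71298144 321.4701173 ] [177.9996894   -1.87057336  89.80474292]
```

Emit:
arm_command(deltas="0 -25 -2 0 0 0 0;0 -15 0 0 0 0 0;0 0 2 0 0 0 0;0 0 0 0 0 0 0")

```text
time_s: 12.8
ee_pos: [473.4, 227.6, -26.5]
ee_rot: [179.9, -0.0, 87.1]
force: [0.3, -0.1, 0.8]
gripper_width: 0.5
```

Emit:
arm_command(deltas="0 0 2 0 0 0 0;0 0 0 0 0 0 0")

```text
time_s: 13.05
ee_pos: [473.0, 227.3, -28.8]
ee_rot: [-180.0, -0.0, 87.0]
force: [0.2, 0.5, 0.5]
gripper_width: 0.5
```

Emit:
arm_command(deltas="0 0 2 0 0 0 0;0 0 0 0 0 0 0")

```text
time_s: 13.3
ee_pos: [472.5, 227.2, -30.8]
ee_rot: [-180.0, 0.0, 87.1]
force: [0.1, 0.1, -0.1]
gripper_width: 0.6
```

Emit:
arm_command(deltas="0 0 1.5 0 0 0 0;0 0 0 0 0 0 0")

```text
time_s: 13.55
ee_pos: [472.5, 227.3, -32.2]
ee_rot: [-180.0, 0.0, 87.1]
force: [0.4, 0.2, -0.2]
gripper_width: 0.4
```

Emit:
arm_command(deltas="0 0 1.5 0 0 0 0;0 0 0 0 0 0 0")

```text
time_s: 13.8
ee_pos: [472.8, 227.4, -33.2]
ee_rot: [180.0, -0.0, 87.1]
force: [-1.7, -0.1, 4.0]
gripper_width: 0.6
```

Emit:
arm_command(deltas="0 0 1.5 0 0 0 0;0 0 0 0 0 0 0")

```text
time_s: 14.05
ee_pos: [472.8, 227.4, -33.2]
ee_rot: [180.0, -0.0, 87.1]
force: [-3.8, -1.1, 15.4]
gripper_width: 0.5
```

Emit:
arm_command(deltas="0 0 1.5 0 0 0 0;0 0 0 0 0 0 0")

```text
time_s: 14.3
ee_pos: [472.8, 227.4, -33.3]
ee_rot: [179.9, -0.0, 87.1]
force: [-6.0, -3.4, 27.0]
gripper_width: 0.7
```

Emit:
arm_command(deltas="0 0 1.5 0 0 0 0;0 0 0 0 0 0 0")

```text
time_s: 14.55
ee_pos: [472.9, 227.4, -33.3]
ee_rot: [179.9, -0.0, 87.1]
force: [-10.6, -4.3, 38.4]
gripper_width: 0.7
```

Contact came at a reported z of -33, so the real fingertips sit 33 mm above the reported TCP (true tip z = reported + 33). I'll back off and redo the bar grasp with that offset.

Emit:
arm_command(deltas="0 0 -40 0 0 0 45;0 0 -50 0 0 0 45;0 0 -40 0 0 0 45;0 40 0 0 0 0 45;0 40 0 0 0 0 45")

```text
time_s: 15.18
ee_pos: [553.6, 223.4, 92.9]
ee_rot: [179.9, -0.1, 87.1]
force: [-0.3, 0.7, 0.3]
gripper_width: 44.6
```

```bash
python3 - <<'E'
from h import *
go((583,219.5,23),87)
E
```

```text
shift [-2.5 29.5 70. ] turn [ 0.1 -0.1  0.1] minrows 1.12
```

Emit:
arm_command(deltas="-2.5 29 0 0 0 0 45;0 0 30 0 0 0 45;0 0 30 0 0 0 45;0 0 10 0 0 0 45;0 0 0 0 0 0 45")

```text
time_s: 15.8
ee_pos: [581.1, 219.2, 21.6]
ee_rot: [-179.9, 0.0, 87.1]
force: [-0.7, 0.8, 0.2]
gripper_width: 44.9
```

Emit:
arm_command(deltas="0 0 0 0 0 0 8;0 0 0 0 0 0 8;0 0 0 0 0 0 8;0 0 0 0 0 0 8", force=20)

```text
time_s: 16.3
ee_pos: [581.9, 219.4, 22.6]
ee_rot: [179.9, -0.0, 87.0]
force: [0.9, -0.3, 2.1]
gripper_width: 13.8
```

The bar is gripped at 13.8 mm. Pulling.

Emit:
arm_command(deltas="0 -20 0 0 0 0 8;0 -25 0 0 0 0 8;0 -25 0 0 0 0 8;0 -25 0 0 0 0 8;0 -20 0 0 0 0 8")

```text
time_s: 16.92
ee_pos: [467.6, 227.3, 22.7]
ee_rot: [179.8, -0.3, 86.9]
force: [3.2, 6.6, -1.9]
gripper_width: 14.2
```

Emit:
arm_command(deltas="0 -15 0 0 0 0 8;0 -12 0 0 0 0 8;0 -6 0 0 0 0 8;0 0 0 0 0 0 8")

```text
time_s: 17.42
ee_pos: [434.0, 229.6, 22.6]
ee_rot: [179.9, -0.3, 86.9]
force: [-0.8, 8.4, -0.9]
gripper_width: 14.2
```

Emit:
arm_command(deltas="0 -3 0 0 0 0 8;0 -3 0 0 0 0 8;0 0 0 0 0 0 8")

```text
time_s: 17.8
ee_pos: [429.0, 229.9, 22.6]
ee_rot: [179.8, -0.3, 86.9]
force: [1.2, 7.5, -1.5]
gripper_width: 14.0
```

Emit:
arm_command(deltas="0 -3 0 0 0 0 8;0 0 0 0 0 0 8")

```text
time_s: 18.05
ee_pos: [426.2, 230.1, 22.6]
ee_rot: [179.8, -0.3, 86.9]
force: [1.5, 9.6, -1.5]
gripper_width: 13.9
```

Emit:
arm_command(deltas="0 -3 0 0 0 0 8;0 0 0 0 0 0 8")

```text
time_s: 18.3
ee_pos: [426.4, 230.2, 22.7]
ee_rot: [179.5, -0.3, 87.0]
force: [9.2, 4.8, -7.9]
gripper_width: 14.4
```

Emit:
arm_command(deltas="0 -3 0 0 0 0 8;0 0 0 0 0 0 8")

```text
time_s: 18.55
ee_pos: [426.7, 230.2, 22.8]
ee_rot: [179.1, -0.4, 87.1]
force: [16.1, 2.4, -13.0]
gripper_width: 13.9
```

Emit:
arm_command(deltas="0 -2 0 0 0 0 8;0 0 0 0 0 0 8")

```text
time_s: 18.8
ee_pos: [426.8, 230.2, 22.8]
ee_rot: [178.9, -0.4, 87.1]
force: [23.4, 0.2, -17.7]
gripper_width: 13.9
```

The end stop is reached, so the drawer is fully open. Releasing and moving up for a look.

Emit:
arm_command(deltas="0 6 0 0 0 0 14;0 0 0 0 0 0 45;0 0 0 0 0 0 45;0 0 0 0 0 0 45;0 0 -30 0 0 0 45")

```text
time_s: 19.42
ee_pos: [420.3, 226.3, 50.6]
ee_rot: [-179.7, 0.2, 87.1]
force: [0.2, -1.2, 0.4]
gripper_width: 44.6
```

Emit:
arm_command(deltas="0 0 -60 0 0 0 45;0 0 -60 0 0 0 45;-40 30 -60 0 0 0 45;-40 40 -60 0 0 0 45;0 0 0 0 0 0 45")

```text
time_s: 20.05
ee_pos: [476.5, 161.2, 268.9]
ee_rot: [179.6, -0.1, 86.9]
force: [-0.1, 0.1, -0.0]
gripper_width: 45.2
```

```bash
python3 - <<'E'
from h import *
im,P=snap("wrist","w6"); print(P[0],P[2]["ee_rot"])
E
```

```text
[476.49847649 161.22913649 268.93318338] [ 1.79557045e+02 -1.27893512e-01  8.68736859e+01]
```

View pics/w6.png

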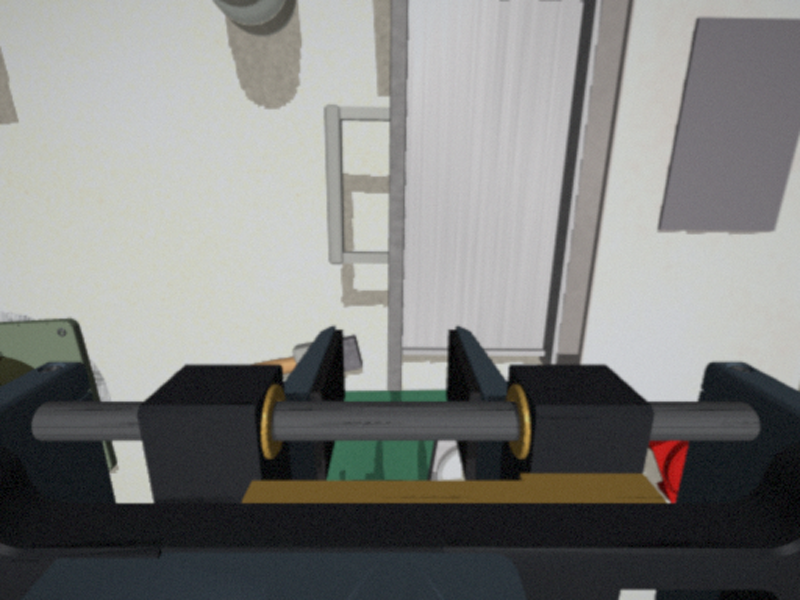

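The open drawer's floor spans (405–545) in columns at its right lip, row 350, and runs up out of the picture. The bar runs from (332,105) to (337,262).

```bash
python3 - <<'E'
from h import *
P=pose();k=1.5625
f=lambda *a,z: print(z,cast("wrist",np.array(a)/k,z,P).round(1).tolist())
f((404,347),(545,352),(583,2),(408,2),z=14)
f((404,352),(545,355),z=22)
f((547,352),(585,2),z=44)
f((332,105),(337,262),z=77)
f((632,0),(582,362),z=105)
f((392,0),(388,390),(407,0),(402,340),z=84)
E
```

```text
14 [[479.1, 50.3, 14.0], [643.1, 35.1, 14.0], [662.8, 388.1, 14.0], [499.3, 396.7, 14.0]]
22 [[478.8, 47.5, 22.0], [640.4, 34.9, 22.0]]
44 [[634.5, 48.4, 44.0], [652.4, 378.3, 44.0]]
77 [[427.9, 302.4, 77.0], [419.7, 166.3, 77.0]]
105 [[662.4, 358.0, 105.0], [645.4, 63.9, 105.0]]
84 [[483.4, 374.8, 84.0], [460.4, 33.4, 84.0], [495.2, 374.2, 84.0], [477.3, 86.9, 84.0]]
```

Emit:
arm_command(deltas="-55 4 0 0 0 0 70;-55 4 0 0 0 0 70;-55 4 0 0 0 0 70;-55 4 0 0 0 0 70;-55 4 0 0 0 0 70")

```text
time_s: 20.72
ee_pos: [477.9, -113.5, 263.4]
ee_rot: [-179.8, -0.1, 87.1]
force: [0.5, 0.4, -0.7]
gripper_width: 70.1
```

Emit:
arm_command(deltas="-55 4 0 0 0 0 70;-55 4 0 0 0 0 70;-55 4 0 0 0 0 70;-55 4 0 0 0 0 70;-32 0 0 0 0 0 70")

```text
time_s: 21.35
ee_pos: [481.7, -366.3, 262.5]
ee_rot: [-179.8, -0.2, 87.0]
force: [-0.3, 0.5, 0.6]
gripper_width: 70.1
```

Emit:
arm_command(deltas="0 0 0 0 0 10 70;0 0 0 0 0 10 70;0 0 0 0 0 10 70;0 0 0 0 0 10 70;0 0 0 0 0 10 70")

```text
time_s: 21.98
ee_pos: [482.0, -363.7, 263.0]
ee_rot: [-179.7, 0.0, 36.8]
force: [-0.6, -0.9, 0.2]
gripper_width: 70.3
```

Emit:
arm_command(deltas="0 0 0 0 0 10 70;0 0 0 0 0 10 70;0 0 0 0 0 10 70;0 0 0 0 0 7 70;0 0 0 0 0 0 70")

```text
time_s: 22.6
ee_pos: [482.1, -364.1, 263.4]
ee_rot: [-179.8, 0.2, 0.2]
force: [-0.1, 0.2, 0.3]
gripper_width: 70.0
```

```bash
python3 - <<'E'
from h import *
im,P=snap("wrist","w7"); print(P[0],P[2]["ee_rot"],P[2]["qpos"].round(0))
E
```

```text
[ 482.08046227 -364.0659251   263.4182836 ] [-1.79832699e+02  1.72390352e-01  2.14980541e-01] [-38.  19.  77.   0.  84.  52.]
```

View pics/w7.png

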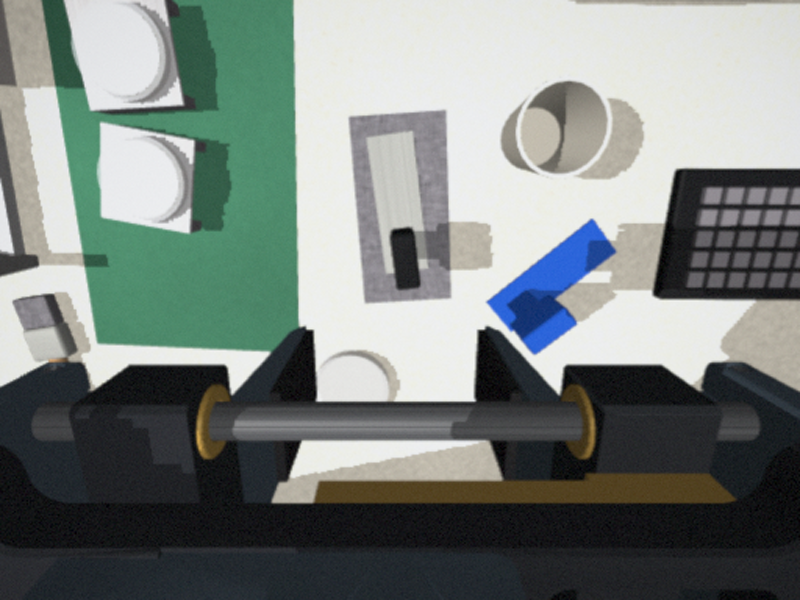

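The spatula's blade tip edge runs from (367,137) to (411,131). Its black grip spans rows 229–290 at columns 391–420. The mat's corners are (349,116), (446,110), (451,298) and (366,303).

```bash
python3 - <<'E'
from h import *
P=pose();k=1.5625
C=lambda a,z: cast("wrist",np.array(a)/k,z,P)
tip=C([(367,137),(411,131)],3); l=C([(367,137),(383,268)],3); r=C([(411,131),(426,240)],3)
h=lambda q:np.degrees(np.arctan2(*(q[0]-q[1])[[1,0]]))
print(tip.round(1).tolist(),np.linalg.norm(tip[0]-tip[1]),h(tip)-90,h(l),h(r))
H=np.radians((h(l)+h(r)+h(tip)-90)/3); d=np.array([np.cos(H),np.sin(H)])
print("head",np.degrees(H),"origin by tip",tip.mean(0)[:2]-115*d)
b=C([(397,291),(420,288)],103); print(b.round(1).tolist(),h(b)-90,"origin by grip",b.mean(0)[:2]+25*d)
m=C([(349,116),(446,110),(451,298),(366,303)],0); print("mat",m.round(0).tolist(),m.mean(0))
im=np.load("pics/w7.npy")
hsv=cv2.cvtColor(im,cv2.COLOR_BGR2HSV); g=cv2.inRange(hsv,(60,80,20),(95,255,255))
cs,_=cv2.findContours(255-g,cv2.RETR_LIST,cv2.CHAIN_APPROX_NONE)
# carrier decks (z=28) by hand corners
for nm,q in [("B",[(99,122),(196,144),(190,232),(99,210)]),("A",[(66,0),(166,0),(185,105),(92,109)])]:
    Q=C(q,28); print(nm,Q.round(0).tolist(),Q.mean(0).round(1))
go((tip.mean(0)[0]-115*d[0],tip.mean(0)[1]-115*d[1],27),np.degrees(H))
E
```

```text
[[599.0, -334.1, 3.0], [604.9, -379.4, 3.0]] 45.64058347949811 7.492690862991552 6.626255880290596 9.229109038519717
head 7.782685260600621 origin by tip [ 488.00460743 -372.32538745]
[[461.9, -365.6, 103.0], [464.8, -386.2, 103.0]] 7.988370309525607 origin by grip [ 488.09198692 -372.51559551]
mat [[619.0, -316.0, 0.0], [625.0, -415.0, 0.0], [426.0, -428.0, 0.0], [419.0, -330.0, 0.0]] [ 522.44421754 -372.26786593    0.        ]
B [[609.0, -77.0, 28.0], [590.0, -168.0, 28.0], [504.0, -151.0, 28.0], [526.0, -61.0, 28.0]] [ 557.2 -114.    28. ]
A [[711.0, -67.0, 28.0], [712.0, -157.0, 28.0], [625.0, -162.0, 28.0], [621.0, -72.0, 28.0]] [ 667.1 -114.4   28. ]
shift [  6.4   8.5 236.8] turn [-0.1  0.1 -7.5] minrows 3.79
```

Emit:
arm_command(deltas="6 8 0 0 0 -7.6 60;0 0 50 0 0 0 60;0 0 50 0 0 0 60;0 0 50 0 0 0 60;0 0 40 0 0 0 60")

```text
time_s: 23.28
ee_pos: [487.5, -372.3, 72.6]
ee_rot: [-179.9, 0.1, 7.8]
force: [0.9, 0.1, -0.6]
gripper_width: 59.8
```

```bash
python3 - <<'E'
from h import *
go((488,-372.4,26),7.8); print(pose()[0])
E
```

```text
shift [ 0.6  0.3 46.6] turn [-0.1  0.1 -0. ] minrows 0.75
[ 487.4911743  -372.33290132   72.59624749]
```

Emit:
arm_command(deltas="0.5 0 25 0 0 0 60;0 0 21 0 0 0 60;0 0 0 0 0 0 60")

```text
time_s: 23.65
ee_pos: [487.5, -372.0, 27.1]
ee_rot: [-179.8, 0.2, 7.8]
force: [0.7, 1.4, 1.0]
gripper_width: 59.9
```

Emit:
arm_command(deltas="0 0 0 0 0 0 15;0 0 0 0 0 0 15;0 0 0 0 0 0 15;0 0 0 0 0 0 15;0 0 0 0 0 0 15", force=45)

```text
time_s: 24.28
ee_pos: [488.9, -373.7, 29.5]
ee_rot: [-180.0, -0.0, 7.7]
force: [-0.7, -0.0, 0.6]
gripper_width: 22.2
```

Gripped at 22.2 mm, with a reported z of 29.5 when the blade is on the bench. Now I'll lift, turn and re-check the carriers with the top camera.

Emit:
arm_command(deltas="0 0 -20 0 0 0 15;0 0 -40 0 0 0 15;0 0 -40 0 0 0 15;0 0 0 0 0 -10 15;0 0 0 0 0 -10 15")

```text
time_s: 24.9
ee_pos: [488.8, -373.7, 129.6]
ee_rot: [180.0, -0.0, 28.0]
force: [0.3, 0.7, -2.6]
gripper_width: 21.9
```

Emit:
arm_command(deltas="0 0 0 0 0 -10 15;0 0 0 0 0 -10 15;0 0 0 0 0 -10 15;0 0 0 0 0 -10 15;0 0 0 0 0 -10 15")

```text
time_s: 25.52
ee_pos: [488.6, -373.5, 128.8]
ee_rot: [-179.9, -0.0, 78.0]
force: [-0.2, -0.3, -1.3]
gripper_width: 21.8
```

Emit:
arm_command(deltas="0 0 0 0 0 -10 15;0 0 0 0 0 -4 15;0 0 0 0 0 0 15")

```text
time_s: 25.9
ee_pos: [488.7, -373.6, 128.9]
ee_rot: [-180.0, -0.0, 91.6]
force: [-0.4, -0.4, -2.3]
gripper_width: 21.7
```

```bash
cat >> h.py <<'E'
def carriers(n="top",z=28,amin=300,amax=1500,P=None,im=None):
    P=P or pose()
    if im is None: im=grab_frame(n)[:,:,::-1].copy()
    hsv=cv2.cvtColor(im,cv2.COLOR_BGR2HSV)
    g=cv2.inRange(hsv,(60,60,15),(95,255,255))
    m=cv2.inRange(hsv,(0,0,110),(180,60,255)) & ~g
    m=cv2.morphologyEx(m,cv2.MORPH_OPEN,np.ones((3,3)))
    # keep region on the mat
    x=proj(n,[(742,-26,0),(735,-264,0),(358,-248,0),(367,-13,0)],P)
    roi=np.zeros_like(m); cv2.fillConvexPoly(roi,x.astype(np.int32),255); m&=roi
    for c in cv2.findContours(m,cv2.RETR_EXTERNAL,cv2.CHAIN_APPROX_NONE)[0]:
        A=cv2.contourArea(c)
        if amin<A<amax:
            r=cv2.minAreaRect(c); b=cast(n,cv2.boxPoints(r),z,P); e=b[1]-b[0]
            a=np.degrees(np.arctan2(e[1],e[0]))
            print(n,"area",A,"c",b.mean(0)[:2].round(1),"ang",round((a+45)%90-45,1),"size",np.linalg.norm(e).round(0),np.linalg.norm(b[2]-b[1]).round(0))
E
python3 - <<'E'
from h import *
t0=cv2.resize(cv2.imread("pics/top0.png"),(512,384),interpolation=cv2.INTER_AREA)
carriers(im=t0); print("now"); carriers(); 
carriers("scene",amin=300,amax=2500)
go((673,-289,130),92); print(pose()[0],pose()[2]["gripper_width"])
E
```

```text
top area 357.5 c [ 555.8 -110.2] ang -10.3 size 87.0 82.0
top area 335.5 c [ 667.7 -109. ] ang 1.6 size 79.0 85.0
now
top area 404.5 c [ 556.6 -109.9] ang -10.3 size 90.0 86.0
top area 379.5 c [ 669.8 -109. ] ang 1.6 size 79.0 89.0
scene area 579.0 c [ 667.  -111.3] ang 7.3 size 94.0 96.0
scene area 510.5 c [ 553.8 -112.1] ang -10.0 size 95.0 96.0
shift [ 79.5 186.5  -1. ] turn [-0.  -0.  -0.4] minrows 2.98
[ 488.80396387 -373.65619542  129.0740857 ] 22.074125386191618
```

Emit:
arm_command(deltas="0 45 0 0 0 0 15;20 47 0 0 0 0 15;20 47 0 0 0 0 15;20 47 0 0 0 -0.4 15;20 0 0 0 0 0 15")

```text
time_s: 26.62
ee_pos: [675.2, -286.8, 127.7]
ee_rot: [180.0, -0.0, 92.1]
force: [-1.1, 0.7, -2.7]
gripper_width: 21.9
```

Emit:
arm_command(deltas="0 0 30 0 0 0 15;0 0 30 0 0 0 15;0 0 20 0 0 0 15;0 0 0 0 0 0 15")

```text
time_s: 27.12
ee_pos: [670.1, -287.8, 47.4]
ee_rot: [-179.7, -0.1, 92.0]
force: [0.2, -0.5, -2.3]
gripper_width: 21.9
```

```bash
python3 - <<'E'
from h import *
go((673.5,-287.5,36.5),92); print(pose()[0],pose()[2]["ee_rot"],pose()[2]["qpos"].round(0))
E
```

```text
shift [ 0.1  3.5 10.9] turn [-0.3 -0.1  0. ] minrows 0.17
[ 670.06239814 -287.77239887   47.37268024] [-1.79722034e+02 -1.24895896e-01  9.20102709e+01] [-24.  38.  77.  -0.  66. -26.]
```

Emit:
arm_command(deltas="0 2 11 0 0 0 15;0 0 0 0 0 0 15;0 0 0 0 0 0 15")

```text
time_s: 27.5
ee_pos: [674.8, -288.5, 39.1]
ee_rot: [179.9, 0.0, 92.1]
force: [-0.3, 0.3, -2.5]
gripper_width: 22.1
```

```bash
python3 - <<'E'
from h import *
go((673.5,-287.5,36.5),92); print(pose()[0],pose()[2]["ee_rot"])
carriers("scene",amin=300,amax=2500)
E
```

```text
shift [ 1.  -1.2  2.6] turn [0.1 0.  0.1] minrows 0.04
[ 674.7714896  -288.49819447   39.08431527] [1.79946078e+02 2.38426387e-02 9.20538400e+01]
scene area 582.0 c [ 667.  -111.3] ang 7.3 size 94.0 96.0
scene area 512.5 c [ 553.8 -112.1] ang -10.0 size 95.0 96.0
```

Emit:
arm_command(deltas="0 -1 3 0 0 0 15;15 0 0 0 0 0 15;20 0 0 0 0 0 15;20 0 0 0 0 0 15;15 0 0 0 0 0 15")

```text
time_s: 28.18
ee_pos: [670.9, -216.2, 35.6]
ee_rot: [180.0, -0.0, 92.1]
force: [0.7, 0.3, -2.4]
gripper_width: 21.6
```

Emit:
arm_command(deltas="15 0 0 0 0 0 15;14 0 0 0 0 0 15;8 0 0 0 0 0 15;0 0 0 0 0 0 15")

```text
time_s: 28.68
ee_pos: [669.6, -181.0, 35.4]
ee_rot: [-180.0, 0.0, 92.1]
force: [0.3, 0.2, -2.0]
gripper_width: 22.2
```

```bash
python3 - <<'E'
from h import *
print(pose()[0]); go((669.9,-180.5,36.5),92); 
im=grab_frame("scene")[:,:,::-1].copy(); carriers("scene",amin=200,amax=2500,im=im); carriers()
w,P=snap("wrist","w8")
a=cv2.resize(im[185:285,180:280],(400,400),interpolation=cv2.INTER_CUBIC); b=cv2.resize(w,(400,300)); b=cv2.copyMakeBorder(b,0,100,0,0,0)
cv2.imwrite("pics/c8.png",np.hstack([a,b]))
E
```

```text
[ 669.64888237 -181.0139133    35.42388524]
shift [ 0.5  0.3 -1.1] turn [-0.   0.   0.1] minrows 0.02
scene area 389.5 c [ 667.  -104.1] ang 7.3 size 79.0 95.0
scene area 288.5 c [558.1 -92.7] ang -12.3 size 56.0 92.0
top area 304.0 c [558.4 -99.8] ang -10.3 size 90.0 62.0
top area 360.5 c [ 669.8 -109. ] ang 1.6 size 79.0 89.0
```

View pics/c8.png

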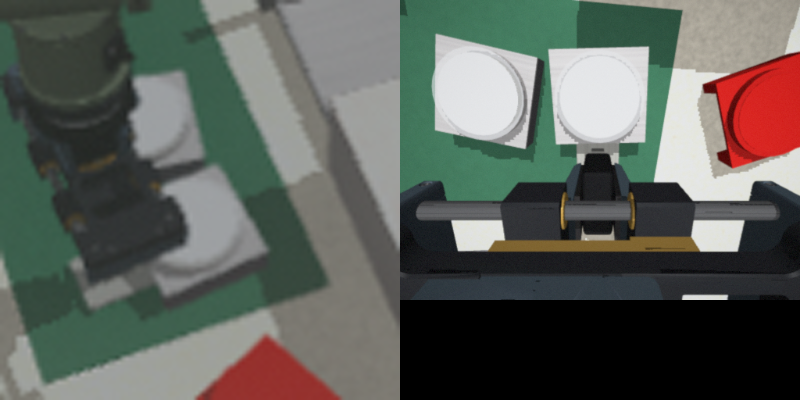

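The wrist view shows the blade centred under carrier A, with the neck in line at (597,150). Lifting gently.

Emit:
arm_command(deltas="0 0 -5 0 0 0 15;0 0 -5 0 0 0 15;0 0 -4 0 0 0 15;0 0 -4 0 0 0 15;0 0 -5 0 0 0 15")

```text
time_s: 29.45
ee_pos: [669.4, -181.4, 58.4]
ee_rot: [-180.0, -0.0, 92.1]
force: [0.3, 0.6, -4.8]
gripper_width: 22.0
```

Emit:
arm_command(deltas="0 0 -8 0 0 0 15;0 0 -10 0 0 0 15;0 0 0 0 0 0 15")

```text
time_s: 29.82
ee_pos: [670.6, -181.7, 77.9]
ee_rot: [179.8, 0.0, 92.1]
force: [-0.4, -0.5, -2.7]
gripper_width: 21.9
```

```bash
python3 - <<'E'
from h import *
print(pose()[0],pose()[2]["force"],pose()[2]["torque"],pose()[2]["gripper_width"])
w,P=snap("wrist","w9"); o=np.load("pics/w8.npy")
for i in (o,w):
    h=cv2.cvtColor(i,cv2.COLOR_BGR2HSV); m=cv2.inRange(h[:200,180:340],(0,0,150),(180,45,255))
    m[:, :0]=0; m[:50]=0 if False else m[:50]
    n,l,s,c=cv2.connectedComponentsWithStats(m); print([ (s[j].tolist(),(c[j]+[180,0]).round(1).tolist()) for j in range(1,n) if s[j][4]>500])
E
```

```text
[ 670.55444459 -181.70315305   77.93859049] [-0.3652046  -0.48500183 -2.66502639] [-0.22041135  0.06512948  0.00253555] 21.886870575356394
[([55, 0, 105, 10, 579], [302.2, 3.0]), ([10, 60, 129, 125, 14868], [255.1, 120.4])]
[([0, 0, 160, 29, 3469], [268.0, 10.7]), ([137, 57, 23, 143, 1770], [331.6, 149.9]), ([14, 64, 120, 117, 13016], [254.6, 120.5]), ([46, 181, 54, 19, 605], [252.4, 190.4])]
```

Emit:
arm_command(deltas="0 0 -12 0 0 0 15;0 0 -22 0 0 0 15;0 0 -30 0 0 0 15;0 0 -28 0 0 0 15;0 0 -14 0 0 0 15")

```text
time_s: 30.5
ee_pos: [670.3, -181.7, 184.8]
ee_rot: [179.8, 0.1, 92.1]
force: [-0.8, 0.3, -2.9]
gripper_width: 21.7
```

Emit:
arm_command(deltas="0 0 -6 0 0 0 15;10 -2 0 0 0 0 15;20 -4 0 0 0 0 15;32 -7 0 0 0 0 15;36 -8 0 0 0 0 15")

```text
time_s: 31.12
ee_pos: [643.8, -82.0, 187.3]
ee_rot: [-179.9, -0.1, 92.1]
force: [0.9, 0.2, -2.8]
gripper_width: 21.9
```

Emit:
arm_command(deltas="36 -8 0 0 0 0 15;36 -8 0 0 0 0 15;36 -8 0 0 0 0 15;36 -8 0 0 0 0 15;36 -8 0 0 0 0 15")

```text
time_s: 31.75
ee_pos: [596.8, 96.6, 187.6]
ee_rot: [-179.9, -0.0, 92.1]
force: [1.1, 0.2, -2.8]
gripper_width: 21.7
```

Emit:
arm_command(deltas="36 -8 0 0 0 0 15;36 -8 0 0 0 0 15;30 -6 0 0 0 0 15;20 -4 0 0 0 0 15;10 -1 0 0 0 0 15")

```text
time_s: 32.38
ee_pos: [566.0, 226.3, 188.0]
ee_rot: [-179.9, 0.0, 92.1]
force: [0.0, 0.6, -3.0]
gripper_width: 21.8
```

Emit:
arm_command(deltas="0 0 0 0 0 2 15;0 0 0 0 0 2 15;0 0 0 0 0 1 15;0 0 0 0 0 0 15;0 0 0 0 0 0 15")

```text
time_s: 33.0
ee_pos: [567.1, 224.8, 188.5]
ee_rot: [180.0, -0.0, 87.0]
force: [0.8, -0.6, -3.6]
gripper_width: 21.7
```

```bash
python3 - <<'E'
from h import *
go((568.4,229,65),87); print(pose()[0],pose()[2]["force"],pose()[2]["gripper_width"],pose()[2]["ee_rot"])
w,P=snap("wrist","w10")
h=cv2.cvtColor(w,cv2.COLOR_BGR2HSV); m=cv2.inRange(h[:200,180:340],(0,0,150),(180,45,255))
n,l,s,c=cv2.connectedComponentsWithStats(m); print([ (s[j].tolist(),(c[j]+[180,0]).round(1).tolist()) for j in range(1,n) if s[j][4]>500])
E
```

```text
shift [  4.3   1.1 123.5] turn [ 0. -0.  0.] minrows 1.98
[567.05991752 224.79868446 188.47387154] [ 0.78167711 -0.56536185 -3.61413733] 21.72073456955289 [ 1.79998361e+02 -4.73025883e-03  8.70283673e+01]
[([8, 0, 152, 29, 3856], [263.0, 13.0]), ([140, 17, 20, 183, 1990], [331.7, 125.7]), ([14, 33, 133, 167, 19198], [258.8, 111.1])]
```

Emit:
arm_command(deltas="4 1 -0 0 0 0 15;0 0 12 0 0 0 15;0 0 22 0 0 0 15;0 0 28 0 0 0 15;0 0 22 0 0 0 15")

```text
time_s: 33.67
ee_pos: [567.3, 228.9, 102.3]
ee_rot: [-179.9, 0.0, 87.1]
force: [0.7, -1.1, -2.9]
gripper_width: 21.7
```

Emit:
arm_command(deltas="0 0 14 0 0 0 15;0 0 9 0 0 0 15;0 0 5 0 0 0 15;0 0 0 0 0 0 15")

```text
time_s: 34.17
ee_pos: [568.3, 229.2, 76.6]
ee_rot: [180.0, -0.0, 87.1]
force: [0.7, 0.2, -3.2]
gripper_width: 21.9
```

Emit:
arm_command(deltas="0 0 3 0 0 0 15;0 0 3 0 0 0 15;0 0 3 0 0 0 15;0 0 3 0 0 0 15;0 0 0 0 0 0 15")

```text
time_s: 34.8
ee_pos: [568.1, 229.1, 64.3]
ee_rot: [-180.0, -0.0, 87.1]
force: [0.7, 0.8, -1.5]
gripper_width: 21.7
```

Emit:
arm_command(deltas="0 0 3 0 0 0 15;0 0 3 0 0 0 15;0 0 3 0 0 0 15;0 0 0 0 0 0 15;0 0 0 0 0 0 15")

```text
time_s: 35.42
ee_pos: [568.2, 229.1, 55.5]
ee_rot: [180.0, -0.0, 87.1]
force: [-0.1, 0.1, -2.3]
gripper_width: 21.9
```

```bash
python3 - <<'E'
from h import *
print(pose()[0],pose()[2]["force"])
w,P=snap("wrist","w11"); 
im=grab_frame("scene")[:,:,::-1].copy()
a=cv2.resize(im[120:240,240:360],(400,400),interpolation=cv2.INTER_CUBIC); b=cv2.resize(w,(400,300)); b=cv2.copyMakeBorder(b,0,100,0,0,0)
cv2.imwrite("pics/c11.png",np.hstack([a,b]))
h=cv2.cvtColor(w,cv2.COLOR_BGR2GRAY); c=cv2.HoughCircles(cv2.medianBlur(h,3),cv2.HOUGH_GRADIENT,1.2,60,param1=80,param2=25,minRadius=35,maxRadius=75); print(c)
E
```

```text
[568.24848973 229.11663615  55.49317621] [-0.05363814  0.05653151 -2.33899169]
[[[255.00002  123.00001   50.24    ]
  [252.6      239.40001   39.92    ]
  [101.4      222.6       74.240005]
  [155.40001  187.8       71.600006]
  [419.40002  210.6       74.240005]
  [335.40002  192.6       55.760002]
  [167.40001  264.6       45.2     ]
  [ 42.600002 305.40002   46.16    ]]]
```

View pics/c11.png

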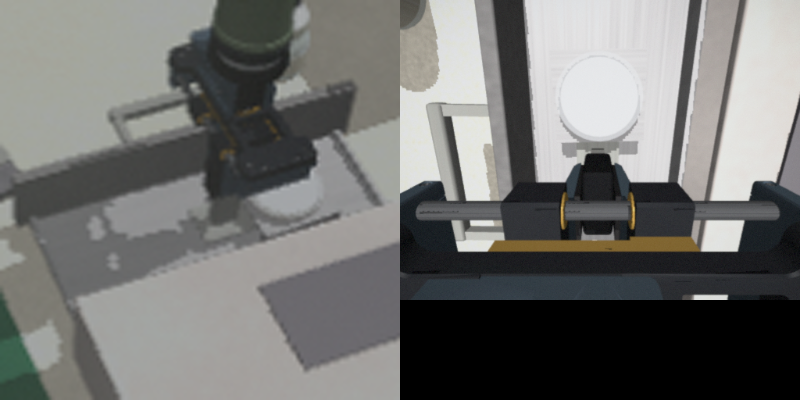

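Carrier A sits in the drawer with the blade under it (dish circle at about (255,123) in the full-resolution picture). Retracting along the tunnel, then lifting.

Emit:
arm_command(deltas="-8 0 0 0 0 0 15;-16 0 0 0 0 0 15;-22 0 0 0 0 0 15;-26 0 0 0 0 0 15;-26 0 0 0 0 0 15")

```text
time_s: 36.15
ee_pos: [562.8, 128.9, 55.5]
ee_rot: [-180.0, 0.0, 87.0]
force: [0.2, -0.8, -2.0]
gripper_width: 21.7
```

Emit:
arm_command(deltas="-14 0 0 0 0 0 15;0 0 -20 0 0 0 15;0 0 -40 0 0 0 15;0 0 -50 0 0 0 15;0 0 0 0 0 0 15")

```text
time_s: 36.78
ee_pos: [565.3, 117.3, 170.0]
ee_rot: [179.4, -0.1, 87.0]
force: [0.6, -0.5, -3.3]
gripper_width: 21.7
```

```bash
cat >> h.py <<'E'
def dishes(z,P=None,im=None,rng=(20,75),f=None):
    if im is None: im,P=snap("wrist",f)
    h=cv2.medianBlur(cv2.cvtColor(im,cv2.COLOR_BGR2GRAY),3)[:200]
    c=cv2.HoughCircles(h,cv2.HOUGH_GRADIENT,1.2,40,param1=80,param2=25,minRadius=rng[0],maxRadius=rng[1])
    if c is None: print("none"); return
    for u,v,r in c[0]: print("circle",(round(u,1),round(v,1),round(r,1)),"world",cast("wrist",[(u,v)],z,P)[0].round(1))
E
python3 - <<'E'
from h import *
print("c11"); dishes(50,(np.array([568.2,229.1,55.5]),R.from_euler("xyz",[180,0,87.1],degrees=True).as_matrix(),None),np.load("pics/w11.npy"))
dishes(50,f="w12"); print(pose()[0]); 
carriers(amin=150); carriers("scene",amin=200,amax=2500)
E
```

```text
c11
circle (np.float32(255.0), np.float32(123.0), np.float32(50.2)) world [573.2 300.6  50. ]
circle (np.float32(222.6), np.float32(33.0), np.float32(33.4)) world [542.4 279.9  50. ]
circle (np.float32(124.2), np.float32(77.4), np.float32(71.6)) world [430.  241.5  50. ]
circle (np.float32(179.4), np.float32(130.2), np.float32(45.0)) world [483.7 181.5  50. ]
circle (np.float32(276.6), np.float32(91.8), np.float32(55.8)) world [598.4 217.9  50. ]
circle (np.float32(300.6), np.float32(16.2), np.float32(54.0)) world [625.7 291.6  50. ]
circle (np.float32(371.4), np.float32(145.8), np.float32(50.4)) world [710.  151.4  50. ]
circle (np.float32(192.6), np.float32(91.8), np.float32(34.4)) world [503.8 222.8  50. ]
[563.34897614 116.98571348 167.17360873]
top area 252.5 c [ 559.3 -110.2] ang -15.7 size 80.0 71.0
scene area 432.5 c [ 551.  -112.6] ang -24.0 size 86.0 86.0
```

Emit:
arm_command(deltas="-20 0 -40 0 0 0 15;-45 0 -40 0 0 0 15;-50 0 -40 0 0 0 15;-50 0 -40 0 0 0 15;-50 0 0 0 0 0 15")

```text
time_s: 37.55
ee_pos: [552.3, -96.8, 325.0]
ee_rot: [179.8, 0.0, 87.1]
force: [0.4, -0.3, -2.6]
gripper_width: 21.8
```

Emit:
arm_command(deltas="-50 0 0 0 0 0 15;-50 0 0 0 0 0 15;-50 0 0 0 0 0 15;-45 10 0 0 0 0 15;-35 10 0 0 0 0 15")

```text
time_s: 38.17
ee_pos: [558.9, -327.6, 320.7]
ee_rot: [-179.8, -0.1, 87.0]
force: [-0.0, -0.1, -2.3]
gripper_width: 21.8
```

Emit:
arm_command(deltas="0 0 0 0 0 9 15;0 0 0 0 0 0 15;0 0 0 0 0 0 15")

```text
time_s: 38.55
ee_pos: [559.4, -325.4, 322.4]
ee_rot: [-179.9, -0.0, 78.2]
force: [1.2, -0.0, -2.1]
gripper_width: 21.9
```

```bash
python3 - <<'E'
from h import *
w,P=snap("wrist","w13"); print(P[0],P[2]["ee_rot"])
carriers("wrist",amin=800,amax=9000,P=P,im=w)
dishes(37,P,w,(18,35))
carriers(amin=150); carriers("scene",amin=200,amax=2500)
E
```

```text
[ 559.42137204 -325.38458905  322.38380562] [-1.79887295e+02 -4.87520695e-02  7.82029787e+01]
wrist area 3155.0 c [ 580.5 -217.9] ang -11.8 size 103.0 95.0
wrist area 3449.0 c [ 555.8 -112.9] ang -10.7 size 93.0 91.0
circle (np.float32(130.2), np.float32(173.4), np.float32(22.8)) world [ 330.9 -306.5   37. ]
circle (np.float32(226.2), np.float32(30.6), np.float32(27.7)) world [ 559.  -114.4   37. ]
circle (np.float32(397.8), np.float32(1.8), np.float32(21.7)) world [ 831.1 -130.6   37. ]
top area 416.5 c [ 556.5 -110.7] ang -10.3 size 90.0 88.0
scene area 506.0 c [ 554.1 -112.1] ang -8.4 size 94.0 97.0
```

Carrier B has not moved: centre (556,-113), tunnel heading about 79°. Going to its pre-insert pose at (523,-284).

```bash
python3 - <<'E'
from h import *
go((523,-284.3,36.5),79)
E
```

```text
shift [ 32.6 -44.2 286.9] turn [-0.  -0.  -0.8] minrows 4.59
```

Emit:
arm_command(deltas="16 -22 0 0 0 0 15;16 -22 0 0 0 -0.8 15;0 0 40 0 0 0 15;0 0 50 0 0 0 15;0 0 50 0 0 0 15")

```text
time_s: 39.33
ee_pos: [523.3, -285.0, 182.8]
ee_rot: [179.9, 0.0, 78.9]
force: [-0.1, 0.7, -2.2]
gripper_width: 21.9
```

Emit:
arm_command(deltas="0 0 50 0 0 0 15;0 0 50 0 0 0 15;0 0 30 0 0 0 15;0 0 0 0 0 0 15;0 0 0 0 0 0 15")

```text
time_s: 39.95
ee_pos: [524.5, -285.9, 55.2]
ee_rot: [179.8, 0.1, 78.9]
force: [0.4, -0.4, -2.1]
gripper_width: 22.0
```

```bash
python3 - <<'E'
from h import *
print(pose()[0],pose()[2]["ee_rot"]); go((523,-284.3,36.5),79); carriers("scene",amin=200,amax=2500); carriers(amin=150)
E
```

```text
[ 524.51527937 -285.92114177   55.19958837] [1.79825755e+02 5.17403261e-02 7.88888479e+01]
shift [ 1.3 -1.9 18.7] turn [ 0.2  0.1 -0.1] minrows 0.3
scene area 276.0 c [ 536.1 -216.2] ang -11.6 size 89.0 49.0
scene area 510.5 c [ 553.8 -112.1] ang -10.0 size 95.0 96.0
top area 402.0 c [ 556.6 -110.3] ang -10.3 size 90.0 85.0
```

Emit:
arm_command(deltas="1 -1.5 18.5 0 0 0 15;0 0 0 0 0 0 15;0 0 0 0 0 0 15")

```text
time_s: 40.42
ee_pos: [522.8, -284.6, 36.3]
ee_rot: [179.9, 0.0, 78.9]
force: [0.1, -0.7, -2.0]
gripper_width: 21.8
```

```bash
python3 - <<'E'
from h import *
print(pose()[0],pose()[2]["ee_rot"]); go((523,-284.3,36),79); go((556.5-68*.191,-112.5-68*.982,36),79)
E
```

```text
[ 522.75191249 -284.6069184    36.2659951 ] [1.79877441e+02 3.86516167e-02 7.88615473e+01]
shift [0.3 0.2 0.3] turn [ 0.1  0.  -0.1] minrows 0.01
shift [107.4   0.    0.2] turn [ 0.1  0.  -0.1] minrows 1.72
```

Emit:
arm_command(deltas="10 0 0 0 0 0 15;20 0 0 0 0 0 15;20 0 0 0 0 0 15;20 0 0 0 0 0 15;15 0 0 0 0 0 15")

```text
time_s: 41.05
ee_pos: [538.7, -198.9, 35.0]
ee_rot: [-180.0, -0.0, 78.9]
force: [-0.1, -0.2, -1.9]
gripper_width: 21.8
```

Emit:
arm_command(deltas="14 0 0 0 0 0 15;8 0 0 0 0 0 15;0 0 0 0 0 0 15")

```text
time_s: 41.42
ee_pos: [542.8, -178.8, 35.0]
ee_rot: [180.0, 0.0, 78.9]
force: [-0.0, 0.4, -1.6]
gripper_width: 22.1
```

```bash
python3 - <<'E'
from h import *
w,P=snap("wrist","w14"); print(P[0],P[2]["force"])
dishes(37,P,w,(40,65)); print(proj("wrist",[(556.5,-112.5,37)],P), proj("wrist",[P[0]+P[1]@[68,0,-8]],P))
carriers("wrist",amin=3000,amax=30000,P=P,im=w)
E
```

```text
[ 542.79052569 -178.80344791   35.00146928] [-0.03125556  0.41492223 -1.59818239]
circle (np.float32(253.8), np.float32(130.2), np.float32(49.6)) world [ 556.1 -113.4   37. ]
[[254.13047461 128.85290133]] [[253.20099792 128.89537959]]
wrist area 15364.5 c [ 555.  -123.4] ang -10.4 size 92.0 111.0
```

Emit:
arm_command(deltas="0 0 -5 0 0 0 15;0 0 -5 0 0 0 15;0 0 -4 0 0 0 15;0 0 -4 0 0 0 15;0 0 -8 0 0 0 15")

```text
time_s: 42.1
ee_pos: [542.2, -179.1, 61.0]
ee_rot: [-179.9, -0.0, 78.9]
force: [0.1, 0.2, -2.7]
gripper_width: 21.8
```

Emit:
arm_command(deltas="0 0 -16 0 0 0 15;0 0 -26 0 0 0 15;0 0 -30 0 0 0 15;0 0 -30 0 0 0 15;0 0 -16 0 0 0 15")

```text
time_s: 42.72
ee_pos: [543.5, -179.4, 181.7]
ee_rot: [179.8, 0.0, 78.9]
force: [-0.4, -0.1, -2.3]
gripper_width: 21.8
```

```bash
python3 - <<'E'
from h import *
w,P=snap("wrist","w15"); print(P[0],P[2]["force"])
dishes(0,P,w,(40,65)); go((561.5,94,188))
E
```

```text
[ 543.46696992 -179.42112911  181.65993339] [-0.39498306 -0.07853648 -2.27341563]
circle (np.float32(252.6), np.float32(126.6), np.float32(48.2)) world [ 555.3 -119.9    0. ]
circle (np.float32(498.6), np.float32(96.6), np.float32(56.3)) world [ 889.1 -145.6    0. ]
shift [271.8 -35.8  -5.4] turn [0. 0. 0.] minrows 4.35
```

Carrier B is riding; its dish circle stays at (253,127). Carrying it to the drawer.

Emit:
arm_command(deltas="10 -1 -3 0 0 0 15;20 -3 -2 0 0 0 15;30 -4 0 0 0 0 15;34 -4.5 0 0 0 0 15;36 -5 0 0 0 0 15")

```text
time_s: 43.4
ee_pos: [549.7, -45.7, 182.9]
ee_rot: [-179.9, -0.0, 78.9]
force: [0.3, -0.1, -3.2]
gripper_width: 21.9
```

Emit:
arm_command(deltas="36 -5 0 0 0 0 15;36 -4.5 0 0 0 0 15;32 -4 0 0 0 0 15;22 -3 0 0 0 0 15;12 -1 0 0 0 0 15")

```text
time_s: 44.02
ee_pos: [558.9, 92.7, 183.0]
ee_rot: [-179.9, 0.0, 79.0]
force: [-0.2, -0.2, -3.3]
gripper_width: 21.7
```

Emit:
arm_command(deltas="3 0 0 0 0 -2 15;0 0 0 0 0 -3 15;0 0 0 0 0 -2 15;0 0 0 0 0 -1 15;0 0 0 0 0 0 15")

```text
time_s: 44.65
ee_pos: [560.7, 93.2, 184.0]
ee_rot: [-180.0, -0.0, 86.8]
force: [0.7, -0.0, -3.6]
gripper_width: 21.8
```

```bash
python3 - <<'E'
from h import *
w,P=snap("wrist","w16"); print(P[0],P[2]["force"],P[2]["ee_rot"])
dishes(50,P,w,(25,65)); go((561.5,94,66),87)
E
```

```text
[560.65294844  93.17668136 184.01433214] [ 7.12893505e-01 -1.06524239e-03 -3.60134638e+00] [-1.79998629e+02 -9.64609169e-04  8.68318579e+01]
circle (np.float32(253.8), np.float32(129.0), np.float32(51.0)) world [565.  153.2  50. ]
circle (np.float32(227.4), np.float32(10.2), np.float32(33.5)) world [543.1 281.   50. ]
circle (np.float32(300.6), np.float32(55.8), np.float32(33.8)) world [622.5 231.3  50. ]
circle (np.float32(209.4), np.float32(101.4), np.float32(42.9)) world [514.1 188.   50. ]
circle (np.float32(162.6), np.float32(84.6), np.float32(31.1)) world [461.3 209.6  50. ]
circle (np.float32(144.6), np.float32(143.4), np.float32(26.6)) world [429.  143.3  50. ]
shift [  0.8   0.8 118. ] turn [-0.  -0.  -0.2] minrows 1.89
```

Emit:
arm_command(deltas="0.5 0.5 12 0 0 0 15;0 0 22 0 0 0 15;0 0 28 0 0 0 15;0 0 22 0 0 0 15;0 0 12 0 0 0 15")

```text
time_s: 45.32
ee_pos: [560.1, 93.8, 86.1]
ee_rot: [-179.8, 0.0, 86.9]
force: [0.2, 0.5, -3.8]
gripper_width: 21.8
```

Emit:
arm_command(deltas="0 0 8 0 0 0 15;0 0 4 0 0 0 15;0 0 0 0 0 0 15;0 0 3 0 0 0 15;0 0 3 0 0 0 15")

```text
time_s: 45.95
ee_pos: [561.5, 94.0, 70.3]
ee_rot: [179.9, -0.0, 86.9]
force: [1.2, 0.1, -3.3]
gripper_width: 22.0
```

Emit:
arm_command(deltas="0 0 3 0 0 0 15;0 0 3 0 0 0 15;0 0 3 0 0 0 15;0 0 3 0 0 0 15;0 0 0 0 0 0 15")

```text
time_s: 46.58
ee_pos: [561.0, 94.0, 57.8]
ee_rot: [-180.0, -0.0, 86.9]
force: [-0.2, 0.2, -1.9]
gripper_width: 21.8
```

```bash
python3 - <<'E'
from h import *
w,P=snap("wrist","w17"); print(P[0],P[2]["force"],P[2]["ee_rot"])
dishes(50,P,w,(45,60))
E
```

```text
[561.04355452  93.96586105  57.78552171] [-0.21785035  0.17919974 -1.87120326] [-1.79974504e+02 -7.53713924e-04  8.68567881e+01]
circle (np.float32(255.0), np.float32(129.0), np.float32(52.7)) world [566.1 160.9  50. ]
```

Emit:
arm_command(deltas="0 0 2 0 0 0 15;0 0 0 0 0 0 15;-8 0 0 0 0 0 15;-16 0 0 0 0 0 15;-22 0 0 0 0 0 15")

```text
time_s: 47.25
ee_pos: [558.6, 46.9, 56.1]
ee_rot: [180.0, 0.0, 86.9]
force: [0.1, 1.2, -1.7]
gripper_width: 21.6
```

Emit:
arm_command(deltas="-26 0 0 0 0 0 15;-26 0 0 0 0 0 15;-12 0 0 0 0 0 15;0 0 -20 0 0 0 15;0 0 -40 0 0 0 15")

```text
time_s: 47.88
ee_pos: [553.6, -16.3, 115.1]
ee_rot: [-179.7, -0.0, 86.8]
force: [1.0, 0.3, -1.3]
gripper_width: 21.9
```

Emit:
arm_command(deltas="-30 0 -50 0 0 0 15;-30 0 -50 0 0 0 15;0 0 -50 0 0 0 15;0 0 -50 0 0 0 15;0 0 0 0 0 0 15")

```text
time_s: 48.5
ee_pos: [553.7, -76.3, 320.6]
ee_rot: [179.4, 0.0, 86.8]
force: [-0.8, 1.0, -1.6]
gripper_width: 21.7
```

```bash
python3 - <<'E'
from h import *
w,P=snap("wrist","w18"); print(P[0],P[2]["force"],P[2]["ee_rot"])
im=grab_frame("scene")[:,:,::-1].copy(); t=grab_frame("top")[:,:,::-1].copy()
a=cv2.resize(im[110:250,220:380],(400,350),interpolation=cv2.INTER_CUBIC); b=cv2.resize(w,(400,300));b=cv2.copyMakeBorder(b,0,50,0,0,0)
c=cv2.resize(t[110:240,120:320],(385,250),interpolation=cv2.INTER_CUBIC); c=cv2.copyMakeBorder(c,0,0,0,415,0)
cv2.imwrite("pics/c18.png",np.vstack([np.hstack([a,b]),c]))
E
```

```text
[553.71066802 -76.29780225 320.59806801] [-0.77100163  0.99708041 -1.61071126] [1.79449171e+02 3.64503270e-02 8.68429923e+01]
```

View pics/c18.png

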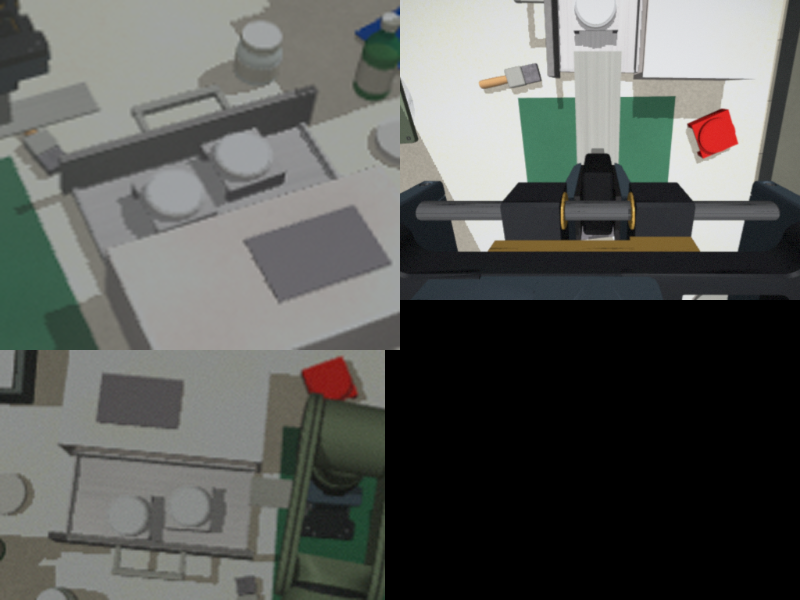

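Both carriers stand in the drawer: in the scene crop, B's dish is at (172,192) and A's at (243,155). A looks shifted towards the front, so I'm computing its place.

```bash
python3 - <<'E'
from h import *
T=cast("top",[(218.7,190.6),(187.5,195.8)],50); S=cast("scene",[(288.8,186.8),(317.2,172)],50)
print("top B,A",T.round(0).tolist()); print("scene B,A",S.round(0).tolist())
a=np.radians(-3); ex=np.array([np.cos(a),np.sin(a)]); ey=np.array([-ex[1],ex[0]]); o=np.array([568,222])
for q in (*T,*S): print("drawer frame",((q[:2]-o)@ex).round(0),((q[:2]-o)@ey).round(0))
t=grab_frame("top")[:,:,::-1]
x=proj("top",[(485,60,84),(485,390,84),(652,390,50),(640,50,50)]).astype(int)
g=cv2.medianBlur(cv2.cvtColor(t,cv2.COLOR_BGR2GRAY)[150:230,140:280],3); g=cv2.resize(g,None,fx=4,fy=4,interpolation=cv2.INTER_CUBIC)
c=cv2.HoughCircles(g,cv2.HOUGH_GRADIENT,1.2,60,param1=60,param2=22,minRadius=36,maxRadius=54)
for u,v,r in c[0]: print((u,v,r),cast("top",[(140+u/4-.4,150+v/4-.4)],50)[0].round(0))
go((484,-371,30),3)
E
```

```text
top B,A [[565.0, 159.0, 50.0], [542.0, 277.0, 50.0]]
scene B,A [[563.0, 160.0, 50.0], [544.0, 283.0, 50.0]]
drawer frame 0.0 -63.0
drawer frame -29.0 54.0
drawer frame -2.0 -63.0
drawer frame -27.0 60.0
(np.float32(185.40001), np.float32(180.6), np.float32(40.68)) [546. 283.  50.]
shift [-298.8  -49.5  284. ] turn [-0.2  0.1 83.9] minrows 7.84
```

A was nudged to about (-28, +57) mm in the drawer frame, apparently the announced knock. It is still within ±50 / ±145 mm and standing flat. Now I'll return the spatula.

Emit:
arm_command(deltas="-50 -8 0 0 0 0 15;-50 -8 0 0 0 0 15;-50 -8 0 0 0 0 15;-50 -8 0 0 0 0 15;-50 -8 0 0 0 0 15")

```text
time_s: 49.32
ee_pos: [497.2, -324.3, 313.8]
ee_rot: [-179.8, -0.1, 86.9]
force: [1.4, -0.2, -2.0]
gripper_width: 22.0
```

Emit:
arm_command(deltas="-48 -9 0 0 0 0 15;0 0 0 0 0 10 15;0 0 0 0 0 10 15;0 0 0 0 0 10 15;0 0 0 0 0 10 15")

```text
time_s: 49.95
ee_pos: [486.1, -370.2, 313.6]
ee_rot: [-179.7, 0.0, 46.5]
force: [-0.6, 0.2, -2.2]
gripper_width: 21.9
```

Emit:
arm_command(deltas="0 0 0 0 0 10 15;0 0 0 0 0 10 15;0 0 0 0 0 10 15;0 0 40 0 0 10 15;0 0 40 0 0 0 15")

```text
time_s: 50.58
ee_pos: [486.0, -370.0, 233.2]
ee_rot: [-179.9, 0.1, 6.8]
force: [-0.1, 0.9, -2.0]
gripper_width: 21.8
```

Emit:
arm_command(deltas="0 0 50 0 0 0 15;0 0 50 0 0 0 15;0 0 40 0 0 0 15;0 0 0 0 0 0 15")

```text
time_s: 51.08
ee_pos: [483.4, -368.0, 91.1]
ee_rot: [-179.5, 0.5, 6.9]
force: [-0.7, 0.4, -2.1]
gripper_width: 21.7
```

```bash
python3 - <<'E'
from h import *
go((484,-371,30),5); print(pose()[0],pose()[2]["force"])
E
```

```text
shift [ 0.8  3.6 61.1] turn [-0.5  0.5  1.9] minrows 0.98
[ 483.37406522 -368.0050251    91.08776481] [-0.6960366   0.36133409 -2.11595676]
```

Emit:
arm_command(deltas="0 0 25 0 0 0 15;0 0 20 0 0 0 15;0 0 10 0 0 0 15;0 0 2 0 0 0 15;0 0 0 0 0 0 15")

```text
time_s: 51.7
ee_pos: [487.2, -371.1, 39.9]
ee_rot: [179.9, -0.1, 6.9]
force: [-0.2, -0.3, -1.4]
gripper_width: 22.0
```

Emit:
arm_command(deltas="0 0 2 0 0 0 15;0 0 0 0 0 0 15;0 0 0 0 0 0 15")

```text
time_s: 52.08
ee_pos: [486.7, -370.7, 37.2]
ee_rot: [180.0, -0.0, 6.9]
force: [0.7, 0.1, -2.8]
gripper_width: 21.7
```

Emit:
arm_command(deltas="0 0 3 0 0 0 15;0 0 2 0 0 0 15;0 0 0 0 0 0 15")

```text
time_s: 52.45
ee_pos: [486.4, -370.5, 31.6]
ee_rot: [-180.0, 0.0, 6.9]
force: [-0.3, -0.4, -2.3]
gripper_width: 21.9
```

Emit:
arm_command(deltas="0 0 1 0 0 0 15;0 0 0 0 0 0 15")

```text
time_s: 52.7
ee_pos: [486.6, -370.6, 30.9]
ee_rot: [-180.0, 0.0, 6.9]
force: [0.3, -0.2, -2.7]
gripper_width: 21.6
```

Emit:
arm_command(deltas="0 0 1 0 0 0 15;0 0 0 0 0 0 15")

```text
time_s: 52.95
ee_pos: [486.6, -370.6, 29.9]
ee_rot: [-180.0, 0.0, 6.9]
force: [0.4, 0.2, -1.8]
gripper_width: 22.0
```

Emit:
arm_command(deltas="0 0 1 0 0 0 15;0 0 0 0 0 0 15")

```text
time_s: 53.2
ee_pos: [486.7, -370.7, 29.5]
ee_rot: [180.0, -0.0, 6.9]
force: [-1.3, 1.2, 2.8]
gripper_width: 21.3
```

The spatula is on the bench (contact at 29.5). Releasing, rising, and heading to the handle.

Emit:
arm_command(deltas="0 0 0 0 0 0 50;0 0 0 0 0 0 50;0 0 0 0 0 0 50;0 0 -20 0 0 0 50;0 0 -50 0 0 0 50")

```text
time_s: 53.82
ee_pos: [485.0, -369.4, 97.2]
ee_rot: [-179.7, 0.3, 6.9]
force: [0.0, 0.1, 0.0]
gripper_width: 50.2
```

Emit:
arm_command(deltas="0 0 -60 0 0 0 50;0 0 -60 0 0 0 50;0 0 -40 0 0 -10 50;0 0 0 0 0 -10 50;0 0 0 0 0 -10 50")

```text
time_s: 54.45
ee_pos: [486.8, -370.7, 259.7]
ee_rot: [179.9, -0.0, 37.2]
force: [-0.2, -0.3, 0.4]
gripper_width: 50.4
```

Emit:
arm_command(deltas="0 0 0 0 0 -10 50;0 0 0 0 0 -10 50;0 0 0 0 0 -10 50;0 0 0 0 0 -10 50;0 0 0 0 0 -10 50")

```text
time_s: 55.08
ee_pos: [486.6, -370.6, 258.8]
ee_rot: [-180.0, -0.0, 87.2]
force: [0.2, -0.5, -0.8]
gripper_width: 49.7
```

```bash
python3 - <<'E'
from h import *
w,P=snap("wrist","w19"); print(P[0],P[2]["ee_rot"]); go((426,230,260),87)
E
```

```text
[ 486.60941026 -370.62929057  258.84373909] [-1.79996809e+02 -9.42660473e-03  8.71855477e+01]
shift [597.2 -87.8  -1. ] turn [-0.  -0.   0.4] minrows 9.56
```

Emit:
arm_command(deltas="50 -8 0 0 0 0 45;60 -9 0 0 0 0 45;60 -9 0 0 0 0 45;60 -9 0 0 0 0 45;60 -9 0 0 0 0 45")

```text
time_s: 55.75
ee_pos: [458.2, -76.9, 259.1]
ee_rot: [179.9, -0.0, 86.7]
force: [1.1, -0.2, -0.6]
gripper_width: 44.9
```

Emit:
arm_command(deltas="60 -9 0 0 0 0 45;60 -9 0 0 0 0 45;60 -9 0 0 0 0 45;60 -9 0 0 0 0 45;50 -6 0 0 0 0 45")

```text
time_s: 56.38
ee_pos: [432.0, 215.4, 259.2]
ee_rot: [180.0, -0.0, 86.8]
force: [1.5, -0.8, -0.6]
gripper_width: 45.1
```

Emit:
arm_command(deltas="17 -2 0 0 0 0 45;0 0 0 0 0 0 45;0 0 0 0 0 0 45")

```text
time_s: 56.75
ee_pos: [431.6, 228.9, 259.0]
ee_rot: [180.0, 0.0, 86.8]
force: [0.5, -0.2, 0.2]
gripper_width: 44.7
```

```bash
python3 - <<'E'
from h import *
w,P=snap("wrist","w20"); print(P[0],P[2]["ee_rot"]); go((426,230,22.6),87)
print(proj("wrist",[(426,230,77),(430,298,77)],P))
g=w.astype(int).sum(2)
for v in (60,80,100,120): print(v,g[v,225:285:2].tolist())
E
```

```text
[431.63094475 228.9381126  259.03123484] [1.79996379e+02 4.42032782e-02 8.67511312e+01]
shift [  0.9  -5.8 236.5] turn [ 0.   0.  -0.3] minrows 3.78
[[249.0107841  168.95669829]
 [248.92292715 120.46992385]]
60 [543, 618, 619, 614, 625, 621, 622, 630, 628, 631, 623, 626, 619, 617, 621, 626, 610, 620, 622, 630, 621, 625, 623, 610, 442, 447, 446, 448, 460, 316]
80 [472, 629, 629, 636, 622, 631, 639, 620, 621, 629, 623, 625, 627, 627, 624, 630, 634, 630, 628, 626, 627, 620, 626, 621, 460, 459, 452, 453, 439, 210]
100 [614, 623, 628, 623, 625, 628, 630, 628, 627, 630, 628, 624, 624, 633, 635, 626, 625, 623, 627, 633, 631, 621, 631, 627, 523, 464, 443, 442, 375, 154]
120 [622, 634, 625, 631, 624, 635, 625, 630, 628, 615, 425, 494, 492, 487, 437, 494, 515, 518, 516, 514, 512, 512, 506, 505, 513, 512, 513, 506, 502, 500]
```

The bar shows at column ~249, row 120, matching the prediction. Descending, gripping and pushing shut.

Emit:
arm_command(deltas="0 -5.5 30 0 0 0 45;0 0 55 0 0 0 45;0 0 55 0 0 0 45;0 0 55 0 0 0 45;0 0 0 0 0 0 45")

```text
time_s: 57.42
ee_pos: [423.2, 227.8, 61.2]
ee_rot: [-179.6, 0.3, 86.7]
force: [-0.5, 0.0, 0.3]
gripper_width: 45.1
```

Emit:
arm_command(deltas="0 0 25 0 0 0 45;0 0 16 0 0 0 45;0 0 0 0 0 0 45")

```text
time_s: 57.8
ee_pos: [427.2, 230.5, 24.5]
ee_rot: [179.9, -0.1, 86.8]
force: [0.1, -0.5, 0.5]
gripper_width: 44.6
```

Emit:
arm_command(deltas="0 0 0 0 0 0 8;0 0 0 0 0 0 8;0 0 0 0 0 0 8;0 0 0 0 0 0 8", force=20)

```text
time_s: 58.3
ee_pos: [426.3, 230.8, 23.6]
ee_rot: [180.0, -0.0, 86.8]
force: [-0.2, -2.1, 4.0]
gripper_width: 13.7
```

Emit:
arm_command(deltas="0 4 0 0 0 0 8;0 8 0 0 0 0 8;0 12 0 0 0 0 8;0 14 0 0 0 0 8;0 15 0 0 0 0 8")

```text
time_s: 58.92
ee_pos: [478.5, 227.2, 23.6]
ee_rot: [-179.9, 0.0, 86.8]
force: [-2.4, -2.4, 6.4]
gripper_width: 13.8
```

Emit:
arm_command(deltas="0 15 0 0 0 0 8;0 15 0 0 0 0 8;0 15 0 0 0 0 8;0 15 0 0 0 0 8;0 15 0 0 0 0 8")

```text
time_s: 59.55
ee_pos: [553.3, 222.0, 23.5]
ee_rot: [-179.9, 0.1, 86.8]
force: [-2.1, -5.2, 6.8]
gripper_width: 14.3
```

Emit:
arm_command(deltas="0 12 0 0 0 0 8;0 9 0 0 0 0 8;0 6 0 0 0 0 8;0 3 0 0 0 0 8;0 0 0 0 0 0 8")

```text
time_s: 60.18
ee_pos: [584.1, 219.9, 23.6]
ee_rot: [180.0, 0.2, 86.8]
force: [-0.9, -5.5, 4.5]
gripper_width: 13.8
```

Emit:
arm_command(deltas="0 3 0 0 0 0 8;0 3 0 0 0 0 8;0 0 0 0 0 0 8")

```text
time_s: 60.55
ee_pos: [589.9, 219.5, 23.6]
ee_rot: [-180.0, 0.2, 86.8]
force: [-0.1, -5.9, 5.3]
gripper_width: 14.1
```

Emit:
arm_command(deltas="0 3 0 0 0 0 8;0 0 0 0 0 0 8")

```text
time_s: 60.8
ee_pos: [592.8, 219.3, 23.5]
ee_rot: [-180.0, 0.2, 86.8]
force: [-1.5, -5.9, 5.5]
gripper_width: 13.9
```

Emit:
arm_command(deltas="0 2 0 0 0 0 8;0 0 0 0 0 0 8")

```text
time_s: 61.05
ee_pos: [594.6, 219.2, 23.6]
ee_rot: [-180.0, 0.2, 86.8]
force: [-0.4, -6.2, 5.0]
gripper_width: 13.6
```

Emit:
arm_command(deltas="0 2 0 0 0 0 8;0 0 0 0 0 0 8")

```text
time_s: 61.3
ee_pos: [595.6, 219.1, 23.6]
ee_rot: [-179.8, 0.2, 86.8]
force: [-3.4, -6.0, 6.7]
gripper_width: 13.9
```

Emit:
arm_command(deltas="0 2 0 0 0 0 8;0 0 0 0 0 0 8")

```text
time_s: 61.55
ee_pos: [595.4, 219.1, 23.5]
ee_rot: [-179.6, 0.2, 86.8]
force: [-8.4, -5.7, 9.4]
gripper_width: 14.0
```

Emit:
arm_command(deltas="0 -1 0 0 0 0 14;0 0 0 0 0 0 40;0 0 0 0 0 0 40;0 0 0 0 0 0 40;0 0 -20 0 0 0 40")

```text
time_s: 62.18
ee_pos: [596.5, 220.9, 41.4]
ee_rot: [-179.8, 0.1, 86.9]
force: [-0.0, 0.6, 0.3]
gripper_width: 40.0
```

Emit:
arm_command(deltas="0 0 -50 0 0 0 40;0 0 -60 0 0 0 40;0 0 -60 0 0 0 40;-50 -20 -50 0 0 0 40;-30 0 0 0 0 0 40")

```text
time_s: 62.8
ee_pos: [578.0, 149.4, 260.3]
ee_rot: [179.5, -0.1, 86.9]
force: [-0.6, 0.3, -0.1]
gripper_width: 40.0
```

```bash
python3 - <<'E'
from h import *
w,P=snap("wrist","w21"); print(P[0],P[2]["ee_rot"])
print("bar ends expected if shut",proj("wrist",[(600,287,77),(592.5,150,77),(596,219,77)],P).round(1))
h=cv2.cvtColor(w,cv2.COLOR_BGR2HSV); g=w.astype(int).sum(2)
p=proj("wrist",[(596,230,77)],P)[0]; v=int(p[1]); u=int(p[0]); print(v,u,g[v,u-20:u+25].tolist())
# spatula: black grip & blade by scene/top near home
for n in ("scene","top"):
    im=grab_frame(n)[:,:,::-1]; e=proj(n,[(488,-372,103)])[0].astype(int); c=im[e[1]-20:e[1]+20,e[0]-20:e[0]+20]
    m=cv2.inRange(c,(0,0,0),(62,62,62)); ys,xs=np.nonzero(m)
    if len(xs): print(n,len(xs),"grip blob cast z=80",cast(n,[(e[0]-20+np.median(xs),e[1]-20+np.median(ys))],80)[0].round(0))
i=np.load("pics/s1.npy"); j=grab_frame("scene")[:,:,::-1]
E
```

```text
[577.98342769 149.42921069 260.34926806] [ 1.79512701e+02 -1.39707735e-01  8.69116356e+01]
bar ends expected if shut [[262.8  66.2]
 [261.8 168.7]
 [262.1 119.7]]
111 261 [616, 616, 615, 609, 618, 607, 603, 611, 612, 621, 613, 619, 620, 613, 601, 525, 413, 433, 473, 484, 488, 481, 475, 470, 422, 377, 431, 477, 491, 481, 486, 481, 480, 457, 444, 447, 440, 453, 458, 451, 459, 456, 446, 431, 428]
scene 128 grip blob cast z=80 [ 488. -370.   80.]
top 636 grip blob cast z=80 [ 483. -361.   80.]
```

```bash
python3 -c "
from workcell import *
print(state()['time_s']); print(job_done())"
```

```text
63.0
the job is handed in; nothing more can be done
None
```

I handed the job in at 63 s. Both carriers present (there was no third) are in the shut drawer, and the spatula is back on its mat. No verdict is reported, so this is by my own checks.

- **Fingertip height:** the real fingertips sit 33 mm above the reported TCP. My first grip on the handle closed on nothing, so I probed the bench and took that offset into every later move. The probe pressed the bench with up to 38 N, just under the 40 N limit.
- **Drawer:** I pulled it to its end stop. Later I pushed it until resistance rose at 169 mm of travel, against 170 mm full travel. The last wrist picture shows the bar where it should be when shut.
- **Carriers:** both were moved only with the spatula. Just before closing, the last picture showed both standing flat, at about (0, -63) mm and (-28, +57) mm in the drawer frame.
- **Knock:** the second position is the first carrier, found about 35 mm from where I set it down. I took this as the announced knock. It was still inside the limits, so I left it.
- **Spatula:** it was set down until the bench carried it and then released. The scene camera puts its grip about 6 mm from my estimate of the home point. The top camera's coarse blob differs by about 10 mm.

I could not see the carriers after the drawer was shut. I did not re-measure the bystanders at the end, but felt no contact with any of them.

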